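# Clear the test bench and pin down the light bar

## Task

First put every piece of packing scrap on the bench (white foam blocks, paper ball, amber offcut, duct offcut, cardboard spacer; whichever are there) into the grey bin. Then take the two red-handled locking pins off the pegs of their stand and push one down through the hole of each mounting flange of the light bar until its collar sits flat on the flange. Leave everything else on the bench where it is.

Things in the scene. Friction and masses are not known exactly. Their poses are not given: they have to be found in the camera images.
- lightbar: Amber light bar 140 (x) x 300 (y) mm, top at 125, fixed on its cradle. Origin on the bench under its centre. From its -x face two steel mounting flanges stick out 70 mm, at y = +-110: 44 mm wide, 10 thick, top at height 60 mm. Each has one vertical 13 mm through hole, 45 mm out from the bar's face, open below down to the bench.
- hole_left (a point): Centre of the mouth of the hole in the flange at the bar's +y end, at the top face of the flange; z up along the hole, axes parallel to those of the light bar.
- hole_right (a point): The same at the flange at the bar's -y end.
- stand: Fixed pin stand, base 110 x 190 x 12 mm. Origin on the bench midway between the hanging places (x = 0, y = +-55 mm). Per place a post at x = +40 mm carries a level 7 mm peg, axis 150 mm up, running to x = -16, then rising to a tip at x = -29 whose top is 160.5 mm up. To take a pin off: lift it about 14 mm, then draw it to the stand's -x by 50 mm or more.
- pin_a: Steel locking pin, red eye handle (both alike). Origin: centre of the collar underside, z up to the handle. Shaft 9 mm thick, 50 long, tapered end; collar 28 across, 6 thick. Handle 40 wide (y), 16 thick (x), up to z = 60: flat sides at y = +-20, z = 8..48, roof-shaped top; eye open along x, 28 wide, z = 14 to 53.5. Hangs upright by the eye on a peg of the stand.
- pin_b: Steel locking pin, red eye handle (both alike). Origin: centre of the collar underside, z up to the handle. Shaft 9 mm thick, 50 long, tapered end; collar 28 across, 6 thick. Handle 40 wide (y), 16 thick (x), up to z = 60: flat sides at y = +-20, z = 8..48, roof-shaped top; eye open along x, 28 wide, z = 14 to 53.5. Hangs upright by the eye on a peg of the stand.
- bin: Grey plastic open scrap bin, 220 (x) x 180 (y) x 70 (z) mm outside, walls 4 mm, fixed. Origin under its centre on the bench.
- foam_long: Scrap: white foam block 56 x 36 x 30 mm (x, y, z). May be absent. Origin at the centre of its underside.
- foam_tall: Scrap: white foam block 44 x 32 x 40 mm (x, y, z). May be absent. Origin at the centre of its underside.
- paper_ball: Scrap: stiff crumpled paper ball, about 36 mm cubed. May be absent. Origin at the centre of its underside.
- amber_offcut: Scrap: amber plastic lens offcut 60 x 28 x 24 mm (x, y, z). May be absent. Origin at the centre of its underside.
- duct_offcut: Scrap: grey plastic cable duct offcut, U section, open on top, 50 x 36 x 30 mm (x, y, z), walls 4 mm. May be absent. Origin at the centre of its underside.
- card_spacer: Scrap: folded brown cardboard spacer 54 x 30 x 28 mm (x, y, z). May be absent. Origin at the centre of its underside.
- tape: Bystander: roll of black tape, 60 mm across, 19 mm high, lying flat between the two flanges. Origin at the centre of its underside.
- meter: Bystander: orange multimeter lying flat, 85 x 170 x 42 mm. Origin at the centre of its underside.
- driver: Bystander: screwdriver lying along its x axis. Origin at its underside.
- beacon: Bystander: amber dome beacon on a black foot, 104 mm across, 92 mm high. Origin at the centre of its underside.
- jar: Bystander: jar with a blue cap, 70 mm across, 80 mm high. Origin at the centre of its underside.

How it is judged (in metres and radians):
On the way, in this order (a step that is already met when the one before it is completed fails the run):
1. all scrap present lies in the bin (x of foam_long in the frame of bin between -0.11 and 0.11 m and y of foam_long in the frame of bin between -0.09 and 0.09 m and z of foam_long in the frame of bin between -0.01 and 0.07 m and x of foam_tall in the frame of bin between -0.11 and 0.11 m and y of foam_tall in the frame of bin between -0.09 and 0.09 m and z of foam_tall in the frame of bin between -0.01 and 0.07 m and x of paper_ball in the frame of bin between -0.11 and 0.11 m and y of paper_ball in the frame of bin between -0.09 and 0.09 m and z of paper_ball in the frame of bin between -0.01 and 0.07 m and x of amber_offcut in the frame of bin between -0.11 and 0.11 m and y of amber_offcut in the frame of bin between -0.09 and 0.09 m and z of amber_offcut in the frame of bin between -0.01 and 0.07 m and x of duct_offcut in the frame of bin between -0.11 and 0.11 m and y of duct_offcut in the frame of bin between -0.09 and 0.09 m and z of duct_offcut in the frame of bin between -0.01 and 0.07 m and x of card_spacer in the frame of bin between -0.11 and 0.11 m and y of card_spacer in the frame of bin between -0.09 and 0.09 m and z of card_spacer in the frame of bin between -0.01 and 0.07 m), for 0.2 s.
2. one pin is fully home through a flange hole (((horizontal distance between pin_a and hole_left below 0.004 m and z of pin_a in the frame of hole_left between -0.004 and 0.004 m and angle between the z axis of pin_a and the z axis of hole_left, either way round below 0.12 rad and linear speed of pin_a below 0.03 m/s) or (horizontal distance between pin_a and hole_right below 0.004 m and z of pin_a in the frame of hole_right between -0.004 and 0.004 m and angle between the z axis of pin_a and the z axis of hole_right, either way round below 0.12 rad and linear speed of pin_a below 0.03 m/s) or (horizontal distance between pin_b and hole_left below 0.004 m and z of pin_b in the frame of hole_left between -0.004 and 0.004 m and angle between the z axis of pin_b and the z axis of hole_left, either way round below 0.12 rad and linear speed of pin_b below 0.03 m/s) or (horizontal distance between pin_b and hole_right below 0.004 m and z of pin_b in the frame of hole_right between -0.004 and 0.004 m and angle between the z axis of pin_b and the z axis of hole_right, either way round below 0.12 rad and linear speed of pin_b below 0.03 m/s))), for 0.2 s.
3. both pins are fully home, one in each flange ((((horizontal distance between pin_a and hole_left below 0.004 m and z of pin_a in the frame of hole_left between -0.004 and 0.004 m and angle between the z axis of pin_a and the z axis of hole_left, either way round below 0.12 rad and linear speed of pin_a below 0.03 m/s) and (horizontal distance between pin_b and hole_right below 0.004 m and z of pin_b in the frame of hole_right between -0.004 and 0.004 m and angle between the z axis of pin_b and the z axis of hole_right, either way round below 0.12 rad and linear speed of pin_b below 0.03 m/s)) or ((horizontal distance between pin_a and hole_right below 0.004 m and z of pin_a in the frame of hole_right between -0.004 and 0.004 m and angle between the z axis of pin_a and the z axis of hole_right, either way round below 0.12 rad and linear speed of pin_a below 0.03 m/s) and (horizontal distance between pin_b and hole_left below 0.004 m and z of pin_b in the frame of hole_left between -0.004 and 0.004 m and angle between the z axis of pin_b and the z axis of hole_left, either way round below 0.12 rad and linear speed of pin_b below 0.03 m/s)))), for 0.2 s.
At the end, for the whole second after the job is handed in: All scrap present is at rest in the bin, below its rim. A pin stands in each flange hole, at rest and released: collar underside within 4 mm of the flange top, axis within 4 mm of the hole centre and within 0.12 rad of its direction (all of step 1 and linear speed of each of foam_long, foam_tall, paper_ball, amber_offcut, duct_offcut, card_spacer below 0.03 m/s and (((horizontal distance between pin_a and hole_left below 0.004 m and z of pin_a in the frame of hole_left between -0.004 and 0.004 m and angle between the z axis of pin_a and the z axis of hole_left, either way round below 0.12 rad and linear speed of pin_a below 0.03 m/s) and (horizontal distance between pin_b and hole_right below 0.004 m and z of pin_b in the frame of hole_right between -0.004 and 0.004 m and angle between the z axis of pin_b and the z axis of hole_right, either way round below 0.12 rad and linear speed of pin_b below 0.03 m/s)) or ((horizontal distance between pin_a and hole_right below 0.004 m and z of pin_a in the frame of hole_right between -0.004 and 0.004 m and angle between the z axis of pin_a and the z axis of hole_right, either way round below 0.12 rad and linear speed of pin_a below 0.03 m/s) and (horizontal distance between pin_b and hole_left below 0.004 m and z of pin_b in the frame of hole_left between -0.004 and 0.004 m and angle between the z axis of pin_b and the z axis of hole_left, either way round below 0.12 rad and linear speed of pin_b below 0.03 m/s)))); the robot touches nothing.
It fails at once if a bystander (tape, meter, driver, beacon, jar) is moved more than 5 cm (distance of any of tape, meter, driver, beacon, jar from where it was at the start of the episode above 0.05 m).
Of foam_long, foam_tall, paper_ball, amber_offcut, duct_offcut, card_spacer only 4 to 6 are there at a start; the rules pass over those that are not, and their reading is None.
At some moment in a run one of foam_long, foam_tall, paper_ball, amber_offcut, duct_offcut, card_spacer may be knocked a few centimetres aside while the robot is not near it.
It also fails if it takes over 210 s, if anything falls off the work surface, if the arm or the gripper's body presses on something with over 40 N, if the wrist force passes 120 N, or if a joint passes its speed limit or range.

## Robot

A 6-joint arm with a two-finger parallel gripper is mounted at the origin on the work surface. World frame = base frame: x ahead of the robot, y to its left, z up, the work surface at z = 0. Lengths are in m, angles in degrees, forces in N, time in s.
With the tool pointing down it reaches from about 0.375 to 0.9 m from the base axis. Payload 3.1 kg.
Tool frame: the origin (TCP) lies at the very end of the fingers, on their centre line; the grasp point (between the pads) lies 19 mm behind it (bot.tcp_to_grasp is the distance from the TCP to the grasp point, in m); z points along the fingers, y is the line along which they close (so a half turn about z gives the same grasp; the last joint's range is limited). The gripper opens to 87 mm and grips with 3 to 60 N. Pads are 19 mm wide; open, the fingers measure 117 mm over their backs; the gripper's body (75 mm by 190 mm) begins 51 mm behind the grasp point.
Start: joints at [66.836, 30.224, 82.088, -0, 67.689, -10.227], TCP at [0.14, 0.609, 0.223] pointing down, gripper open.
Joint ranges: [-176.69, 176.69], [-43.24, 126.21], [12.49, 139.97], [-82, 262], [0, 151.66], [-163.58, 163.58]. Speed limits (degrees/s): [159.86, 159.86, 180, 180, 180, 180].

## Interface

Orientations are given as a 3x3 rotation matrix whose columns are the frame's x, y, z axes.
In Python, from rig import telemetry, capture, camera_info, job, bot gives the robot as it stands. The module is installed in compiled form; this text tells all that it offers.
- The arm moves only by the tool carry_out, never from a script. Its argument "deltas" is a list that holds one entry, the list of rows, each a list of 7 numbers: the shift along the tool's x, y, z scaled (see below), then the turn, a rotation vector about the tool's x, y, z scaled (see below), then the closure, from -1 (fully open) to 1 (shut). In form: [[[dx, dy, dz, ax, ay, az, claw], ...]]. A call has exactly 10 rows; each row is the pose to reach, as a shift and turn from the pose commanded when the call began, along the tool's axes at that moment, turning the shorter way round; what a row does not reach only later rows make up. The controller multiplies each number of a shift by 15 cm and each number of a turn by 360 degrees. A row lasts 1/12 s, in which the tool goes at most 41.7 mm and 7.16 degrees, less where a joint would pass 70% of its speed; a pose out of reach is approached as far as the arm can. A call with a number of a shift or a turn outside -1 to 1 is refused whole. A call with a gripper value outside its range is refused whole. The fingers move at their own pace and stop on an object; the grip force is fixed at half the most. Time passes only in rows, so rows that repeat a pose let the fingers close, or fill a call up. It gives the time, the measured TCP pose, the force, the opening and the grip force at its end, in the units of the state.
- telemetry.read_state(): the state, without advancing time (a new reading comes with each control period).
- capture(name): name is "scene" or "side" or "wrist"; returns the picture (384x512x3 uint8, red, green, blue); there is no depth.
- camera_info(name): a dict with "mtx" (3x3 intrinsics, pixels), "k1" (the pictures are not rectified: a ray, as slopes to the right and down, at radius r is drawn at 1 + k1 r^2 times it, then the intrinsics apply), "cam_to_world" (4x4, takes a point from camera to world coordinates); the wrist camera has in their place "T_tool_cam" (4x4, takes a point from camera to tool coordinates, whose origin is the TCP and whose axes are the flange's). Camera axes: x right, y down, z forward; pixel columns grow to the right and rows downward; lengths in m; the calibration is good to about 2 mm. A picture is of the moment at which its call begins: read the wrist's pose just before it. camera_info takes no time and is no camera call.
- job.hand_in(): hands the job in; it is judged then, once.
The state is a dict: "time_s": time; "joint_positions": joint angles; "qvel": joint speeds; "tau": joint torques, N m; "position": TCP position; "tcp_rot": TCP orientation; "force": force on the tool from outside, world axes, zero at the start; "moment": the same for the moment, N m; "opening": opening from 0.0 (shut) to 1.0 (fully open); "grasp_force": force on a finger pad.
Only numpy, scipy, OpenCV 4.12 (cv2) and the standard library are available. Lean on these libraries where they do the work, as an engineer would, in place of code of your own. Each camera call takes 0.05 s, during which the arm holds its last target. There are 200 camera calls.

## Working session

There is one attempt and no reset: what is moved stays moved. The work goes in short steps, Python scripts to look and compute and a tool call to move; the robot and the scene stay as the last step left them, time stands still between calls to the robot, and variables do not carry over. Pictures are saved under pics/ and viewed, at most 14 in all, crops included, and the job is handed in when it is done.

Besides the shell and the picture viewer there is one more tool, called after "Emit:" as a command line: name --argument value ..., lists and objects as JSON in quotes. carry_out: Moves the arm, as the interface text tells. Its arguments: {"type":"object","properties":{"deltas":{"type":"array","items":{"type":"array","items":{"type":"array","items":{"type":"number"}}}}},"required":["deltas"]}

```bash
mkdir -p pics
python3 - <<'E'
from rig import telemetry,capture,camera_info,bot
import cv2,numpy as np
np.set_printoptions(precision=4,suppress=True)
print(telemetry.read_state())
for n in["scene","side","wrist"]:
    print(n,camera_info(n))
    im=capture(n); np.save(f"pics/{n}0.npy",im)
    cv2.imwrite(f"pics/{n}0.png",cv2.resize(im[:,:,::-1],(800,600)))
print(bot.tcp_to_grasp)
E
```

```text
{'time_s': 0.0, 'joint_positions': array([ 66.837 ,  30.2783,  82.1554,  -0.0011,  67.6887, -10.2294]), 'qvel': array([ 0.0075, -0.0245, -0.0624,  0.0727,  0.047 ,  0.0611]), 'tau': array([ -0.0013, -44.0048, -17.6588,   0.0632,   0.0584,  -0.0002]), 'position': array([0.1396, 0.6085, 0.2216]), 'tcp_rot': array([[-0.9746,  0.2238, -0.0008],
       [ 0.2238,  0.9746, -0.002 ],
       [ 0.0004, -0.0021, -1.    ]]), 'force': array([0.4372, 0.7719, 0.4568]), 'moment': array([-0.0161, -0.0463, -0.0346]), 'grasp_force': 0.0, 'opening': 1.000668133164265}
scene {'mtx': array([[373.5903,   0.    , 257.0213],
       [  0.    , 373.5903, 195.9518],
       [  0.    ,   0.    ,   1.    ]]), 'k1': 0.016388713023749567, 'cam_to_world': array([[ 0.377 ,  0.7412, -0.5554,  1.0538],
       [ 0.9262, -0.3057,  0.2208, -0.2079],
       [-0.0061, -0.5976, -0.8017,  0.8302],
       [ 0.    ,  0.    ,  0.    ,  1.    ]])}
side {'mtx': array([[425.2066,   0.    , 260.5803],
       [  0.    , 425.2066, 187.3909],
       [  0.    ,   0.    ,   1.    ]]), 'k1': -0.018183954875333412, 'cam_to_world': array([[ 0.7422, -0.4365,  0.5085, -0.1362],
       [-0.6699, -0.5042,  0.545 , -0.727 ],
       [ 0.0185, -0.7452, -0.6666,  0.9422],
       [ 0.    ,  0.    ,  0.    ,  1.    ]])}
wrist {'mtx': array([[294.4489,   0.    , 253.4098],
       [  0.    , 294.4489, 191.5528],
       [  0.    ,   0.    ,   1.    ]]), 'k1': -0.004997402014909679, 'T_tool_cam': array([[-0.0002, -0.9692, -0.2461,  0.0655],
       [ 1.    , -0.0002,  0.0003, -0.0007],
       [-0.0004, -0.2461,  0.9692, -0.1628],
       [ 0.    ,  0.    ,  0.    ,  1.    ]])}
0.0187
```

View pics/scene0.png

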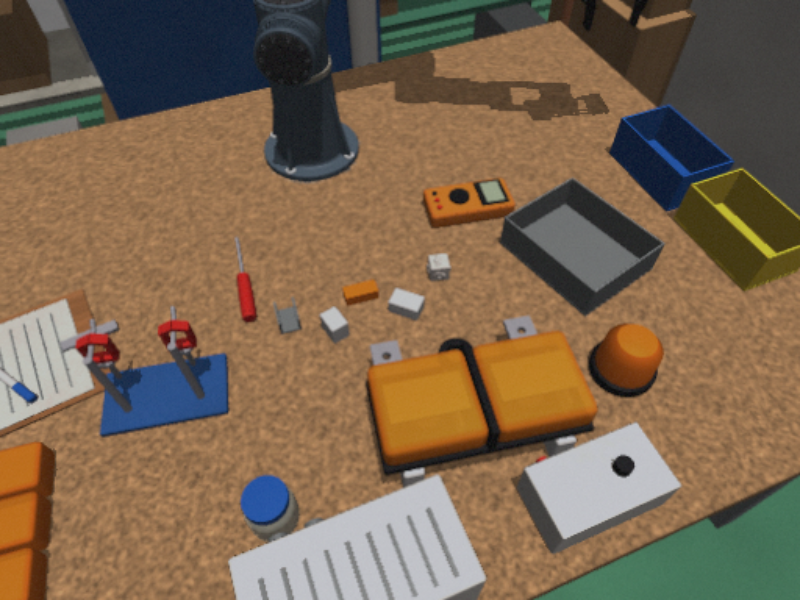

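View pics/side0.png

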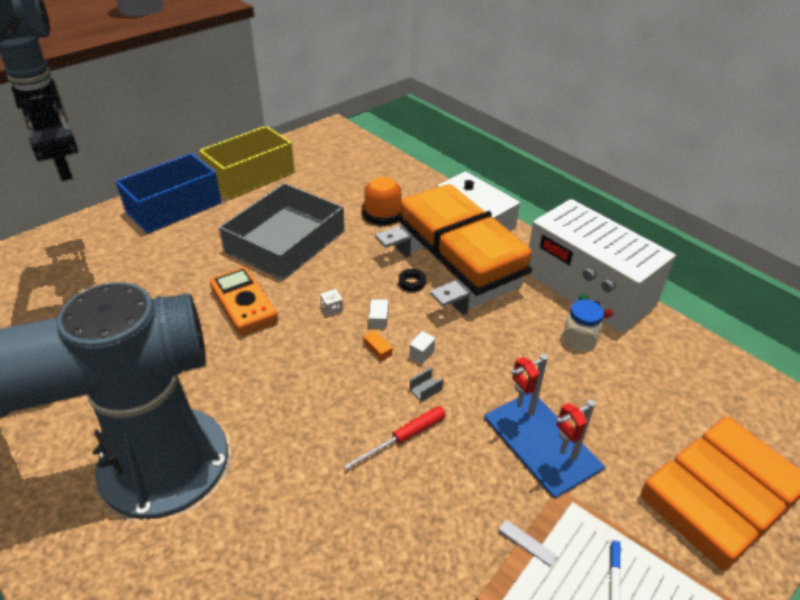

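Scene view (800x600): duct at (288,318), foam_tall (335,323), amber (360,292), foam_long (406,303), paper ball (438,266), bin centre (582,245), flange holes (386,355) and (521,329), stand (165,390); no card spacer is visible. The side view agrees.

```bash
cat > h.py <<'E'
from rig import telemetry,capture,camera_info,bot
import cv2,numpy as np
np.set_printoptions(precision=4,suppress=True)
def pose():
    s=telemetry.read_state(); T=np.eye(4); T[:3,:3]=s['tcp_rot']; T[:3,3]=s['position']; return T
def cam(n,T=None):
    c=camera_info(n); M=c['cam_to_world'] if n!='wrist' else T@c['T_tool_cam']
    return c['mtx'],c['k1'],M
def ray(C,uv):
    K,k1,M=C
    p=cv2.undistortPoints(np.array([[uv]],float),K,np.array([k1,0,0,0.]))[0,0]
    d=M[:3,:3]@np.array([p[0],p[1],1]); return M[:3,3],d/np.linalg.norm(d)
def plane(C,uv,z):
    o,d=ray(C,uv); return o+d*(z-o[2])/d[2]
def tri(*rays):
    A=sum(np.eye(3)-np.outer(d,d) for o,d in rays); b=sum((np.eye(3)-np.outer(d,d))@o for o,d in rays)
    X=np.linalg.solve(A,b); return X,max(np.linalg.norm((np.eye(3)-np.outer(d,d))@(X-o)) for o,d in rays)
def proj(C,X):
    K,k1,M=C; r=cv2.Rodrigues(M[:3,:3].T)[0]; t=-M[:3,:3].T@M[:3,3]
    return cv2.projectPoints(np.array([X],float),r,t,K,np.array([k1,0,0,0.]))[0][0,0]
E
python3 - <<'E'
from h import *
S=cam('scene');D=cam('side');f=512/800
P={'hole1':((386,355),(447,293)),'hole2':((521,329),(391,236)),'bin_nr':((586,307),(276,277)),'bin_l':((503,238),(222,232)),'bin_top':((573,184),(285,187)),'bin_r':((661,244),(344,217)),
'pinL':((98,340),(572,420)),'pinR':((178,327),(527,372)),'amber':((361,290),(377,343)),'foamlong':((407,298),(379,310)),'foamtall':((334,317),(422,342)),'paper':((438,262),(331,298)),'duct':((288,318),(427,385)),
'stand_a':((102,433),(556,494)),'stand_b':((229,408),(485,416)),'stand_c':((226,356),(515,395)),'stand_d':((0,0),(603,465)),'tape':((457,347),(411,279)),'beacon':((633,345),(382,190)),'jar':((267,498),(587,312)),'metertop':((470,200),(243,298)),'drv1':((249,318),(443,413)),'drv0':((237,238),(347,468))}
for k,(a,b) in P.items():
    X,e=tri(ray(S,np.array(a)*f),ray(D,np.array(b)*f)); print(k,X,round(e,4))
E
```

```text
hole1 [ 0.5981 -0.0547  0.058 ] 0.0016
hole2 [0.6363 0.1607 0.0597] 0.0026
bin_nr [ 0.5024  0.4447 -0.1784] 0.0089
bin_l [0.3703 0.3175 0.0443] 0.0751
bin_top [0.4795 0.3223 0.1756] 0.0049
bin_r [0.6203 0.3691 0.0781] 0.0725
pinL [ 0.4692 -0.4414  0.1399] 0.0049
pinR [ 0.4913 -0.3338  0.141 ] 0.0056
amber [ 0.4294 -0.0377  0.0156] 0.0011
foamlong [0.4857 0.0257 0.0253] 0.0036
foamtall [ 0.4827 -0.1048  0.0357] 0.0027
paper [0.4322 0.1105 0.0293] 0.0009
duct [ 0.4339 -0.1739  0.0087] 0.001
stand_a [ 0.4834 -0.4833 -0.0504] 0.0294
stand_b [ 0.5128 -0.2884 -0.0568] 0.0265
stand_c [ 0.5051 -0.2991  0.0484] 0.0162
stand_d [ 0.1912 -0.4984  0.4598] 0.1079
tape [0.6059 0.0638 0.0167] 0.0053
beacon [0.732  0.3022 0.0682] 0.0015
jar [ 0.7509 -0.2803  0.072 ] 0.0023
metertop [0.3017 0.2388 0.0203] 0.0023
drv1 [ 0.4101 -0.2378  0.0099] 0.0027
drv0 [ 0.2147 -0.2148  0.0094] 0.0024
```

Emit:
carry_out --deltas '[[[-0.1,-0.12,0,0,0,0,-1],[-0.2,-0.24,0,0,0,0,-1],[-0.3,-0.36,0,0,0,0,-1],[-0.4,-0.48,0,0,0,0,-1],[-0.5,-0.6,0,0,0,0,-1],[-0.6,-0.72,0,0,0,0,-1],[-0.7,-0.84,0,0,0,0,-1],[-0.74,-0.92,0,0,0,0,-1],[-0.74,-0.92,0,0,0,0,-1],[-0.74,-0.92,0,0,0,0,-1]]]'

```text
time_s: 0.98
position: [0.2172, 0.4498, 0.2227]
tcp_rot: [[-0.974, 0.225, -0.0], [0.225, 0.974, 0.001], [0.0, 0.001, -1.0]]
force: [0.2, 0.1, -0.1]
opening: 0.999
grasp_force: 0.0
```

Emit:
carry_out --deltas '[[[-0.1,-0.12,0,0,0,0,-1],[-0.2,-0.24,0,0,0,0,-1],[-0.3,-0.36,0,0,0,0,-1],[-0.4,-0.48,0,0,0,0,-1],[-0.5,-0.6,0,0,0,0,-1],[-0.6,-0.72,0,0,0,0,-1],[-0.7,-0.84,0,0,0,0,-1],[-0.74,-0.92,0,0,0,0,-1],[-0.74,-0.92,0,0,0,0,-1],[-0.74,-0.92,0,0,0,0,-1]]]'

```text
time_s: 1.82
position: [0.2949, 0.2913, 0.2227]
tcp_rot: [[-0.974, 0.225, 0.0], [0.225, 0.974, 0.001], [-0.0, 0.001, -1.0]]
force: [-0.2, -0.0, 0.1]
opening: 0.999
grasp_force: 0.0
```

Emit:
carry_out --deltas '[[[-0.1,-0.12,0,0,0,0,-1],[-0.2,-0.24,0,0,0,0,-1],[-0.3,-0.36,0,0,0,0,-1],[-0.4,-0.48,0,0,0,0,-1],[-0.5,-0.6,0,0,0,0,-1],[-0.6,-0.72,0,0,0,0,-1],[-0.7,-0.84,0,0,0,0,-1],[-0.74,-0.92,0,0,0,0,-1],[-0.74,-0.92,0,0,0,0,-1],[-0.74,-0.92,0,0,0,0,-1]]]'

```text
time_s: 2.65
position: [0.3722, 0.132, 0.2226]
tcp_rot: [[-0.975, 0.224, 0.0], [0.224, 0.975, 0.001], [-0.0, 0.001, -1.0]]
force: [0.5, 0.2, -0.4]
opening: 1.003
grasp_force: 0.0
```

Emit:
carry_out --deltas '[[[-0.1,-0.12,0,0,0,0,-1],[-0.2,-0.24,0,0,0,0,-1],[-0.3,-0.36,0,0,0,0,-1],[-0.4,-0.48,0,0,0,0,-1],[-0.5,-0.6,0,0,0,0,-1],[-0.6,-0.72,0,0,0,0,-1],[-0.7,-0.84,0,0,0,0,-1],[-0.74,-0.92,0,0,0,0,-1],[-0.74,-0.92,0,0,0,0,-1],[-0.74,-0.92,0,0,0,0,-1]]]'

```text
time_s: 3.48
position: [0.4489, -0.0269, 0.2223]
tcp_rot: [[-0.975, 0.224, -0.001], [0.224, 0.975, 0.001], [0.001, 0.001, -1.0]]
force: [0.5, 0.4, 0.6]
opening: 0.999
grasp_force: 0.0
```

Run:
```python
from h import *
T=pose();print(T, telemetry.read_state()['joint_positions'])
im=capture('wrist');np.save('pics/w1.npy',im);np.save('pics/w1T.npy',T)
cv2.imwrite('pics/w1.png',cv2.resize(im[:,:,::-1],(800,600)))
S=cam('scene');D=cam('side');f=512/800
for a in [(573,184),(503,238),(586,307),(661,244)]: print(plane(S,np.array(a)*f,.07))
for a in [(285,187),(222,232),(276,277),(344,217)]: print(plane(D,np.array(a)*f,.07))
```

```text
[[-0.9747  0.2237 -0.0008  0.4489]
 [ 0.2237  0.9747  0.0012 -0.0269]
 [ 0.0011  0.001  -1.      0.2223]
 [ 0.      0.      0.      1.    ]] [-17.7501  16.8112 106.2475   0.0601  57.0085 -94.8588]
[0.382  0.4149 0.07  ]
[0.456  0.2249 0.07  ]
[0.6423 0.2764 0.07  ]
[0.5746 0.4728 0.07  ]
[0.5623 0.4578 0.07  ]
[0.3571 0.3979 0.07  ]
[0.3613 0.1945 0.07  ]
[0.5931 0.2694 0.07  ]
```

View pics/w1.png

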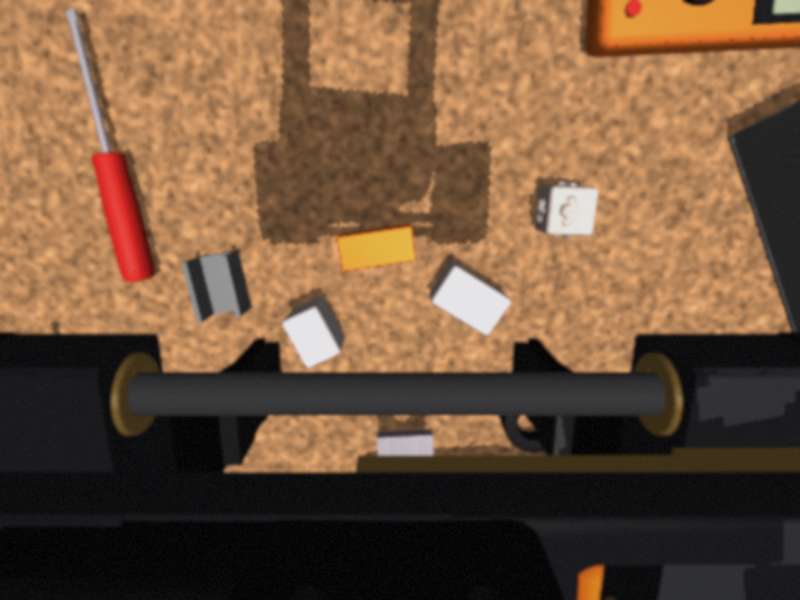

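Wrist view shows duct (217,285), foam_tall (310,335), amber (376,248), foam_long (472,298), and paper ball (571,209), all with clear tops; a measurement by mask follows.

Run:
```python
from h import *
im=np.load('pics/w1.npy');T=np.load('pics/w1T.npy');C=cam('wrist',T)
hsv=cv2.cvtColor(im,cv2.COLOR_RGB2HSV).astype(int)
white=((hsv[...,1]<30)&(hsv[...,2]>185)); amb=((hsv[...,1]>170)&(hsv[...,2]>170)&(hsv[...,0]>12)&(hsv[...,0]<30))
f=.64
for n,m,(u,v),z in [('foamtall',white,(310,335),.04),('foamlong',white,(472,298),.03),('paper',white,(571,209),.036),('amber',amb,(376,248),.024)]:
    lab=cv2.connectedComponents(m.astype(np.uint8))[1]; k=lab[int(v*f),int(u*f)]
    ys,xs=np.nonzero(lab==k)
    P=np.array([plane(C,(x,y),z)[:2] for x,y in zip(xs,ys)],np.float32)
    (c,s,a)=cv2.minAreaRect(P*1000); b=cv2.boxPoints((c,s,a)); 
    e=[b[1]-b[0],b[2]-b[1]]; e=max(e,key=np.linalg.norm); print(n,k,np.array(c),np.array(s),'long axis yaw',np.degrees(np.arctan2(e[1],e[0])))
for uv,z in [((201,258),.03),((217,285),.004),((185,262),.03),((238,251),.03),((249,311),.03),((200,320),.03)]: print(plane(C,np.array(uv)*f,z)[:2])
# the bin's left edge
print(plane(C,np.array((735,140))*f,.07),plane(C,np.array((795,325))*f,.07))
```

```text
foamtall 9 [ 485.1092 -104.8069] [42.2466 29.9163] long axis yaw 12.968477
foamlong 8 [487.2817  25.287 ] [53.7956 34.1038] long axis yaw 45.48804
paper 7 [433.9299 111.1769] [32.5298 33.3929] long axis yaw -14.093112
amber 2 [430.2745 -39.0496] [59.5301 27.628 ] long axis yaw 85.41829
[ 0.4063 -0.1732]
[ 0.4329 -0.1792]
[ 0.4065 -0.1865]
[ 0.4075 -0.1435]
[ 0.4557 -0.1496]
[ 0.4541 -0.1904]
[0.4079 0.2091 0.07  ] [0.5459 0.2454 0.07  ]
```

Emit:
carry_out --deltas '[[[0.06,0.2,0,0,0,0,-1],[0.12,0.4,0,0,0,0,-1],[0.18,0.6,0.1,0,0,0,-1],[0.24,0.75,0.2,0,0,0,-1],[0.3,0.87,0.3,0,0,0,-1],[0.3,0.87,0.4,0,0,0,-1],[0.3,0.87,0.5,0,0,0,-1],[0.3,0.87,0.6,0,0,0,-1],[0.3,0.87,0.6,0,0,0,-1],[0.3,0.87,0.6,0,0,0,-1]]]'

```text
time_s: 4.37
position: [0.4329, 0.1103, 0.1322]
tcp_rot: [[-0.975, 0.222, -0.003], [0.222, 0.975, 0.0], [0.003, -0.0, -1.0]]
force: [0.1, -0.6, -0.5]
opening: 1.0
grasp_force: 0.0
```

```bash
cat >> h.py <<'E'
def blob(im,C,mask,z,near,rad=.06):
    "largest blob near a world point, top face at height z: centre, size (mm), long axis yaw"
    n,lab,st,cen=cv2.connectedComponentsWithStats(mask.astype(np.uint8)); out=[]
    for k in range(1,n):
        if st[k,4]>60 and np.linalg.norm(plane(C,cen[k],z)[:2]-near)<rad: out.append((st[k,4],k))
    if not out: return None
    ys,xs=np.nonzero(lab==max(out)[1]); P=np.array([plane(C,(x,y),z)[:2] for x,y in zip(xs,ys)],np.float32)
    c,s,a=cv2.minAreaRect(P*1000); b=cv2.boxPoints((c,s,a)); e=max([b[1]-b[0],b[2]-b[1]],key=np.linalg.norm)
    return np.round(c,1),np.round(s,1),np.degrees(np.arctan2(e[1],e[0])).round(1)
def white(im):
    h=cv2.cvtColor(im,cv2.COLOR_RGB2HSV); return (h[...,1]<30)&(h[...,2]>170)
def amber(im):
    h=cv2.cvtColor(im,cv2.COLOR_RGB2HSV); return (h[...,1]>170)&(h[...,2]>150)&(h[...,0]>12)&(h[...,0]<30)
def to(target,dyaw=0):
    "scaled tool-axis shift to a TCP target"
    T=pose(); return np.round(T[:3,:3].T@(np.array(target)-T[:3,3])/.15,3), 'az',round(-dyaw/360,3)
E
python3 - <<'E'
from h import *
T=pose();C=cam('wrist',T);im=capture('wrist');cv2.imwrite('pics/w2.png',im[:,:,::-1])
print(T[:3,3],blob(im,C,white(im),.036,(.434,.111)))
print(blob(im,C,white(im),.03,(.487,.025)))
print(to((.434,.111,.01)))
E
```

```text
[0.4329 0.1103 0.1322] (array([441.4, 109.2]), array([33.1, 18.1]), np.float32(77.2))
(array([504.7,  28.1]), array([41. , 21.1]), np.float32(77.2))
(array([-0.   ,  0.007,  0.819]), 'az', 0.0)
```

View pics/w2.png

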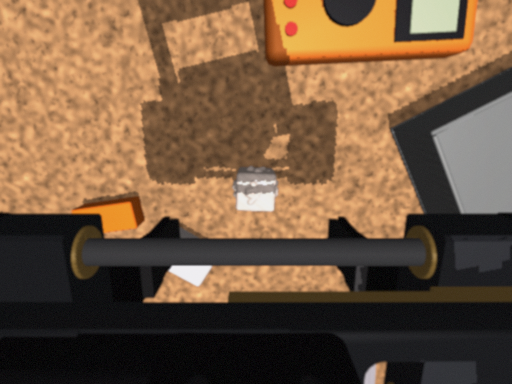

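The ball sits at (256,191) centered between the fingers, partly in shadow, and the bin is to the right. Descending.

Emit:
carry_out --deltas '[[[0,0,0.15,0,0,0,-1],[0,0,0.3,0,0,0,-1],[0,0,0.45,0,0,0,-1],[0,0,0.6,0,0,0,-1],[0,0,0.7,0,0,0,-1],[0,0,0.8,0,0,0,-1],[0,0,0.81,0,0,0,-1],[0,0,0.81,0,0,0,1],[0,0,0.81,0,0,0,1],[0,0,0.81,0,0,0,1]]]'

```text
time_s: 5.25
position: [0.4353, 0.1091, 0.0122]
tcp_rot: [[-0.975, 0.224, 0.002], [0.224, 0.975, -0.0], [-0.002, 0.001, -1.0]]
force: [0.2, 0.6, 0.0]
opening: 0.849
grasp_force: 0.0
```

Emit:
carry_out --deltas '[[[0,0,0,0,0,0,1],[0,0,0,0,0,0,1],[0,0,0,0,0,0,1],[0,0,0,0,0,0,1],[0,0,-0.15,0,0,0,1],[0,0,-0.3,0,0,0,1],[0,0,-0.45,0,0,0,1],[0,0,-0.6,0,0,0,1],[0,0,-0.75,0,0,0,1],[0,0,-0.8,0,0,0,1]]]'

```text
time_s: 6.08
position: [0.4357, 0.1091, 0.1336]
tcp_rot: [[-0.975, 0.224, 0.005], [0.224, 0.975, 0.0], [-0.005, 0.001, -1.0]]
force: [0.5, -0.5, 0.7]
opening: 0.1
grasp_force: 0.0
```

Emit:
carry_out --deltas '[[[0.02,0.1,0,0,0,0,1],[0.04,0.2,0,0,0,0,1],[0.06,0.3,0,0,0,0,1],[0.08,0.4,0,0,0,0,1],[0.1,0.5,0,0,0,0,1],[0.12,0.6,0,0,0,0,1],[0.14,0.65,0,0,0,0,1],[0.14,0.65,0,0,0,0,1],[0.14,0.65,0,0,0,0,1],[0.14,0.65,0,0,0,0,1]]]'

```text
time_s: 6.92
position: [0.4354, 0.2081, 0.1308]
tcp_rot: [[-0.975, 0.224, -0.001], [0.224, 0.975, -0.0], [0.001, -0.001, -1.0]]
force: [0.5, -0.5, 0.1]
opening: 0.002
grasp_force: 0.0
```

Run:
```python
from h import *
T=pose();C=cam('wrist',T);im=capture('wrist');cv2.imwrite('pics/w3.png',im[:,:,::-1]);np.save('pics/w3T.npy',T)
print(T[:3,3])
```

```text
[0.4354 0.2081 0.1308]
```

View pics/w3.png

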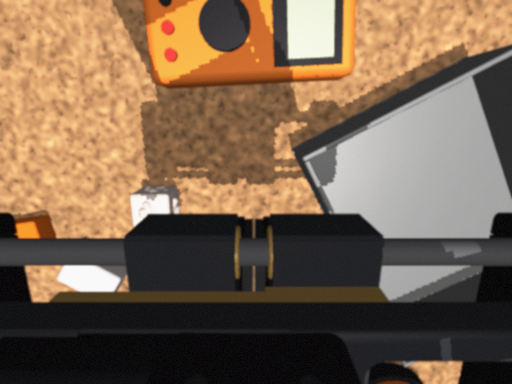

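The ball was left behind at (155,200): the fingers had not finished closing before the lift. The bin's near corner is at (297,150). I'll go back, allowing a full call for closing.

Run:
```python
from h import *
T=np.load('pics/w3T.npy');C=cam('wrist',T)
for p in [(297,150),(400,100),(510,47),(326,213)]: print(p,plane(C,p,.07)[:2])
im=cv2.imread('pics/w3.png')[:,:,::-1]
for p in [(133,194),(178,194),(178,214),(131,222)]: print(p,plane(C,p,.036)[:2])
print(to((.434,.111,.12)))
```

```text
(297, 150) [0.4025 0.2489]
(400, 100) [0.3836 0.3288]
(510, 47) [0.3652 0.4079]
(326, 213) [0.4569 0.262 ]
(133, 194) [0.4129 0.1008]
(178, 194) [0.422  0.1405]
(178, 214) [0.4403 0.1351]
(131, 222) [0.438  0.0903]
(array([-0.135, -0.633,  0.073]), 'az', 0.0)
```

Emit:
carry_out --deltas '[[[0,-0.15,0,0,0,0,-1],[-0.03,-0.3,0,0,0,0,-1],[-0.06,-0.45,0,0,0,0,-1],[-0.1,-0.55,0,0,0,0,-1],[-0.13,-0.62,0,0,0,0,-1],[-0.13,-0.62,0,0,0,0,-1],[-0.13,-0.62,0,0,0,0,-1],[-0.13,-0.62,0,0,0,0,-1],[-0.13,-0.62,0,0,0,0,-1],[-0.13,-0.62,0,0,0,0,-1]]]'

```text
time_s: 7.8
position: [0.4337, 0.1143, 0.131]
tcp_rot: [[-0.975, 0.223, -0.0], [0.223, 0.975, 0.0], [0.0, 0.0, -1.0]]
force: [-0.3, 0.0, -0.4]
opening: 0.679
grasp_force: 0.0
```

Run:
```python
from h import *
T=pose();C=cam('wrist',T);im=capture('wrist');print(T[:3,3])
h=cv2.cvtColor(im,cv2.COLOR_RGB2HSV); m=(h[...,1]<40)&(h[...,2]>100); m[220:]=0
print(blob(im,C,m,.036,(.434,.111)),telemetry.read_state()['opening'],to((.434,.111,.01)))
```

```text
[0.4337 0.1143 0.131 ]
(array([429.9, 111. ]), array([38.8, 38.9]), np.float32(-12.9)) 0.7274887907520148 (array([-0.007, -0.021,  0.807]), 'az', 0.0)
```

Emit:
carry_out --deltas '[[[0,-0.02,0.15,0,0,0,-1],[0,-0.02,0.3,0,0,0,-1],[0,-0.02,0.45,0,0,0,-1],[0,-0.02,0.6,0,0,0,-1],[0,-0.02,0.7,0,0,0,-1],[0,-0.02,0.8,0,0,0,-1],[0,-0.02,0.8,0,0,0,1],[0,-0.02,0.8,0,0,0,1],[0,-0.02,0.8,0,0,0,1],[0,-0.02,0.8,0,0,0,1]]]'

```text
time_s: 8.68
position: [0.4339, 0.111, 0.0119]
tcp_rot: [[-0.975, 0.223, 0.002], [0.223, 0.975, -0.0], [-0.002, 0.0, -1.0]]
force: [-0.4, -0.3, -0.0]
opening: 0.781
grasp_force: 0.0
```

Emit:
carry_out --deltas '[[[0,0,0,0,0,0,1],[0,0,0,0,0,0,1],[0,0,0,0,0,0,1],[0,0,0,0,0,0,1],[0,0,0,0,0,0,1],[0,0,0,0,0,0,1],[0,0,0,0,0,0,1],[0,0,0,0,0,0,1],[0,0,0,0,0,0,1],[0,0,0,0,0,0,1]]]'

```text
time_s: 9.52
position: [0.4334, 0.1108, 0.0113]
tcp_rot: [[-0.975, 0.224, 0.0], [0.224, 0.975, -0.0], [-0.0, 0.0, -1.0]]
force: [-0.6, -0.4, 5.5]
opening: 0.41
grasp_force: 30.0
```

Emit:
carry_out --deltas '[[[0,0,-0.1,0,0,0,1],[0,0,-0.2,0,0,0,1],[0,0,-0.3,0,0,0,1],[0,0,-0.4,0,0,0,1],[0,0,-0.5,0,0,0,1],[0,0,-0.6,0,0,0,1],[0,0,-0.7,0,0,0,1],[0,0,-0.8,0,0,0,1],[0,0,-0.9,0,0,0,1],[0,0,-0.9,0,0,0,1]]]'

```text
time_s: 10.35
position: [0.4347, 0.1109, 0.1479]
tcp_rot: [[-0.975, 0.224, 0.005], [0.224, 0.975, -0.0], [-0.004, 0.001, -1.0]]
force: [0.7, 0.2, 0.4]
opening: 0.414
grasp_force: 30.0
```

Gripped (30 N). To the bin.

Emit:
carry_out --deltas '[[[0.02,0.1,0,0,0,0,1],[0.04,0.2,0,0,0,0,1],[0.06,0.3,0,0,0,0,1],[0.08,0.4,0,0,0,0,1],[0.1,0.5,0,0,0,0,1],[0.12,0.6,0,0,0,0,1],[0.15,0.74,0,0,0,0,1],[0.15,0.74,0,0,0,0,1],[0.15,0.74,0,0,0,0,1],[0.15,0.74,0,0,0,0,1]]]'

```text
time_s: 11.18
position: [0.4354, 0.2235, 0.1452]
tcp_rot: [[-0.975, 0.223, -0.002], [0.223, 0.975, -0.001], [0.002, -0.001, -1.0]]
force: [-1.4, -0.2, -0.3]
opening: 0.411
grasp_force: 30.0
```

Emit:
carry_out --deltas '[[[0.02,0.1,0,0,0,0,1],[0.04,0.2,0,0,0,0,1],[0.06,0.3,0,0,0,0,1],[0.08,0.4,0,0,0,0,1],[0.1,0.5,0,0,0,0,1],[0.12,0.6,0,0,0,0,1],[0.15,0.74,0,0,0,0,1],[0.15,0.74,0,0,0,0,1],[0.15,0.74,0,0,0,0,1],[0.15,0.74,0,0,0,0,1]]]'

```text
time_s: 12.02
position: [0.4387, 0.3358, 0.1456]
tcp_rot: [[-0.975, 0.224, -0.001], [0.224, 0.975, -0.001], [0.001, -0.002, -1.0]]
force: [-0.3, 0.1, -0.6]
opening: 0.411
grasp_force: 30.0
```

Run:
```python
from h import *
T=pose();im=capture('scene');im2=capture('side');im3=capture('wrist');print(T[:3,3])
a=cv2.resize(im[90:240,280:470],(400,316));b=cv2.resize(im2[100:200,120:240],(380,316));c=np.hstack([a,b]);d=im3[0:240]
o=np.zeros((316+240,780,3),np.uint8);o[:316]=c;o[316:,:512]=d
cv2.imwrite('pics/b1.png',o[:,:,::-1]);np.save('pics/b1T.npy',T)
print([proj(cam(n),T[:3,3]) for n in('scene','side')])
```

```text
[0.4387 0.3358 0.1456]
[array([359.2074, 117.0819]), array([169.7704, 128.9044])]
```

View pics/b1.png

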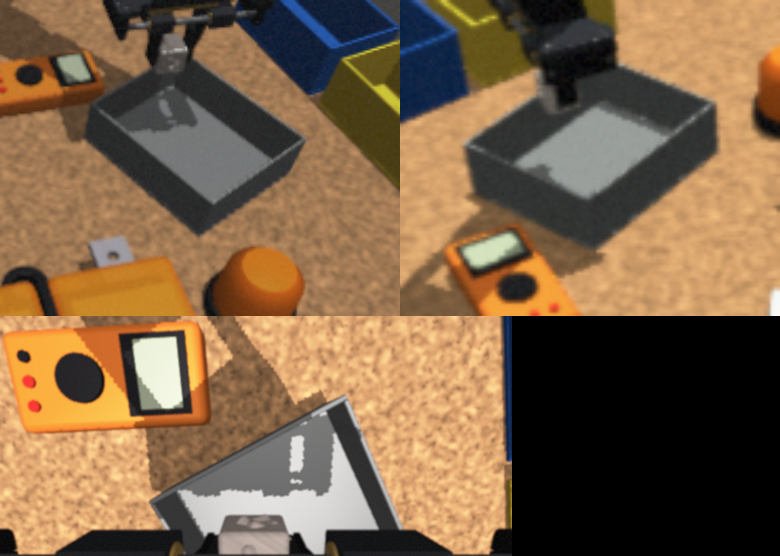

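Views: ball gripped; bin rim corners in scene crop at (95,103),(212,205),(303,140), in side crop (468,148),(716,103), in wrist (345,82),(155,184).

Run:
```python
from h import *
S=cam('scene');D=cam('side');W=cam('wrist',np.load('pics/b1T.npy'))
for p in [(95,103),(212,205),(303,140)]: print('S',plane(S,(p[0]*.475+280,p[1]*.4747+90),.07)[:2])
for p in [(468,148),(716,103)]: print('D',plane(D,((p[0]-400)*.3158+120,p[1]*.3165+100),.07)[:2])
for p in [(345,82),(155,184)]: print('W',plane(W,p,.07)[:2])
```

```text
S [0.413 0.258]
S [0.6227 0.306 ]
S [0.5764 0.4743]
D [0.3603 0.4074]
D [0.6159 0.3008]
W [0.3652 0.4239]
W [0.409  0.2581]
```

Emit:
carry_out --deltas '[[[0,0,0.15,0,0,0,1],[0,0,0.3,0,0,0,1],[0,0,0.45,0,0,0,1],[0,0,0.57,0,0,0,1],[0,0,0.57,0,0,0,-0.2],[0,0,0.57,0,0,0,-0.2],[0,0,0.57,0,0,0,-0.2],[0,0,0.57,0,0,0,-0.2],[0,0,0.57,0,0,0,-0.2],[0,0,0.57,0,0,0,-0.2]]]'

```text
time_s: 13.0
position: [0.4398, 0.3375, 0.0617]
tcp_rot: [[-0.975, 0.224, 0.002], [0.224, 0.975, 0.001], [-0.002, 0.001, -1.0]]
force: [0.2, -0.3, -0.9]
opening: 0.59
grasp_force: 0.0
```

Emit:
carry_out --deltas '[[[0,0,0,0,0,0,-0.2],[0,0,0,0,0,0,-0.2],[0,0,0,0,0,0,-0.2],[0,0,-0.1,0,0,0,-0.2],[0,0,-0.2,0,0,0,-0.2],[0,0,-0.35,0,0,0,-0.2],[0,0,-0.5,0,0,0,-0.2],[0,0,-0.57,0,0,0,-0.2],[0,0,-0.57,0,0,0,-0.2],[0,0,-0.57,0,0,0,-0.2]]]'

```text
time_s: 13.83
position: [0.4391, 0.3372, 0.1462]
tcp_rot: [[-0.975, 0.224, 0.001], [0.224, 0.975, 0.0], [-0.001, 0.0, -1.0]]
force: [0.7, -0.3, 0.1]
opening: 0.6
grasp_force: 0.0
```

Emit:
carry_out --deltas '[[[-0.05,-0.12,0,0,0,0,-1],[-0.1,-0.25,0,0,0,0,-1],[-0.15,-0.37,0,0,0,0,-1],[-0.2,-0.5,0,0,0,0,-1],[-0.25,-0.62,0,0,0,0,-1],[-0.3,-0.75,0,0,0,0,-1],[-0.35,-0.87,0,0,0,0,-1],[-0.39,-0.97,0,0,0,0,-1],[-0.39,-0.97,0,0,0,0,-1],[-0.39,-0.97,0,0,0,0,-1]]]'

```text
time_s: 14.67
position: [0.4628, 0.1817, 0.1448]
tcp_rot: [[-0.974, 0.226, -0.003], [0.226, 0.974, -0.0], [0.003, -0.001, -1.0]]
force: [-0.3, -0.8, 0.0]
opening: 0.999
grasp_force: 0.0
```

Emit:
carry_out --deltas '[[[-0.05,-0.12,0,0,0,0.01,-1],[-0.1,-0.25,0,0,0,0.02,-1],[-0.15,-0.37,0,0,0,0.03,-1],[-0.2,-0.5,0,0,0,0.04,-1],[-0.25,-0.62,0,0,0,0.05,-1],[-0.3,-0.75,0,0,0,0.06,-1],[-0.35,-0.87,0,0,0,0.07,-1],[-0.39,-0.97,0,0,0,0.088,-1],[-0.39,-0.97,0,0,0,0.088,-1],[-0.39,-0.97,0,0,0,0.088,-1]]]'

```text
time_s: 15.5
position: [0.4877, 0.0279, 0.1454]
tcp_rot: [[-0.713, 0.702, -0.001], [0.702, 0.713, 0.001], [0.001, -0.0, -1.0]]
force: [-0.6, 0.6, -0.2]
opening: 1.001
grasp_force: 0.0
```

Run:
```python
from h import *
T=pose();im=capture('scene');S=cam('scene');print(T)
h=cv2.cvtColor(im,cv2.COLOR_RGB2HSV)
w=capture('wrist');C=cam('wrist',T)
h=cv2.cvtColor(w,cv2.COLOR_RGB2HSV); m=(h[...,1]<40)&(h[...,2]>100); m[225:]=0
print('foamlong',blob(w,C,m,.03,(.487,.025)))
print('bin',blob(im,S,white(im),.04,(.44,.335),.09))
cv2.imwrite('pics/c1.png',np.hstack([im[90:240,240:470],w[:150,:]])[:,:,::-1])
print(to((.4873,.0253,.01)))
```

```text
[[-0.7125  0.7016 -0.0013  0.4877]
 [ 0.7016  0.7125  0.0007  0.0279]
 [ 0.0014 -0.0003 -1.      0.1454]
 [ 0.      0.      0.      1.    ]]
foamlong (array([487.1,  25.5]), array([54.5, 35. ]), np.float32(45.4))
bin (array([433. , 330.8]), array([33.9, 32.6]), np.float32(67.4))
(array([-0.017, -0.016,  0.904]), 'az', 0.0)
```

View pics/c1.png

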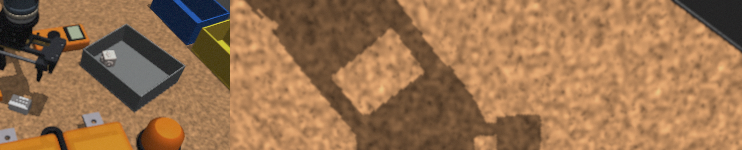

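Emit:
carry_out --deltas '[[[-0.02,-0.02,0.15,0,0,0,-1],[-0.02,-0.02,0.3,0,0,0,-1],[-0.02,-0.02,0.45,0,0,0,-1],[-0.02,-0.02,0.6,0,0,0,-1],[-0.02,-0.02,0.75,0,0,0,-1],[-0.02,-0.02,0.85,0,0,0,-1],[-0.02,-0.02,0.9,0,0,0,-1],[-0.02,-0.02,0.9,0,0,0,1],[-0.02,-0.02,0.9,0,0,0,1],[-0.02,-0.02,0.9,0,0,0,1]]]'

```text
time_s: 16.43
position: [0.4886, 0.0236, 0.0118]
tcp_rot: [[-0.713, 0.702, 0.001], [0.702, 0.713, -0.0], [-0.001, 0.001, -1.0]]
force: [-0.1, 0.8, 0.3]
opening: 0.856
grasp_force: 0.0
```

Emit:
carry_out --deltas '[[[0,0,0,0,0,0,1],[0,0,0,0,0,0,1],[0,0,0,0,0,0,1],[0,0,0,0,0,0,1],[0,0,0,0,0,0,1],[0,0,0,0,0,0,1],[0,0,0,0,0,0,1],[0,0,0,0,0,0,1],[0,0,0,0,0,0,1],[0,0,0,0,0,0,1]]]'

```text
time_s: 17.27
position: [0.4886, 0.0231, 0.0118]
tcp_rot: [[-0.712, 0.702, 0.002], [0.702, 0.712, -0.0], [-0.001, 0.001, -1.0]]
force: [0.1, 1.4, 5.7]
opening: 0.638
grasp_force: 30.0
```

Emit:
carry_out --deltas '[[[0,0,-0.1,0,0,0,1],[0,0,-0.2,0,0,0,1],[0,0,-0.3,0,0,0,1],[0,0,-0.4,0,0,0,1],[0,0,-0.5,0,0,0,1],[0,0,-0.6,0,0,0,1],[0,0,-0.7,0,0,0,1],[0,0,-0.8,0,0,0,1],[0,0,-0.9,0,0,0,1],[0,0,-0.9,0,0,0,1]]]'

```text
time_s: 18.1
position: [0.4896, 0.0229, 0.1484]
tcp_rot: [[-0.712, 0.702, 0.005], [0.702, 0.712, -0.001], [-0.005, 0.003, -1.0]]
force: [0.6, 0.0, -0.0]
opening: 0.639
grasp_force: 30.0
```

Emit:
carry_out --deltas '[[[0.09,0.12,0,0,0,-0.01,1],[0.18,0.24,0,0,0,-0.02,1],[0.27,0.36,0,0,0,-0.03,1],[0.36,0.48,0,0,0,-0.04,1],[0.45,0.6,0,0,0,-0.05,1],[0.54,0.75,0,0,0,-0.06,1],[0.63,0.87,0,0,0,-0.075,1],[0.69,0.96,0,0,0,-0.088,1],[0.69,0.96,0,0,0,-0.088,1],[0.69,0.96,0,0,0,-0.088,1]]]'

```text
time_s: 18.93
position: [0.5148, 0.1987, 0.145]
tcp_rot: [[-0.975, 0.224, -0.002], [0.224, 0.975, -0.001], [0.001, -0.001, -1.0]]
force: [0.2, -0.8, -0.3]
opening: 0.642
grasp_force: 30.0
```

Emit:
carry_out --deltas '[[[0.01,0.12,0,0,0,0,1],[0.02,0.24,0,0,0,0,1],[0.03,0.36,0,0,0,0,1],[0.04,0.48,0,0,0,0,1],[0.05,0.6,0,0,0,0,1],[0.06,0.72,0,0,0,0,1],[0.07,0.85,0,0,0,0,1],[0.08,0.98,0,0,0,0,1],[0.08,0.98,0,0,0,0,1],[0.08,0.98,0,0,0,0,1]]]'

```text
time_s: 19.77
position: [0.5364, 0.3434, 0.1453]
tcp_rot: [[-0.974, 0.224, -0.001], [0.224, 0.974, -0.001], [0.001, -0.001, -1.0]]
force: [0.1, -0.7, -0.4]
opening: 0.642
grasp_force: 30.0
```

Emit:
carry_out --deltas '[[[0,0.1,0.05,0,0,0,1],[0,0.22,0.2,0,0,0,1],[0,0.22,0.35,0,0,0,1],[0,0.22,0.5,0,0,0,1],[0,0.22,0.57,0,0,0,1],[0,0.22,0.57,0,0,0,-0.6],[0,0.22,0.57,0,0,0,-0.6],[0,0.22,0.57,0,0,0,-0.6],[0,0.22,0.57,0,0,0,-0.6],[0,0.22,0.57,0,0,0,-0.6]]]'

```text
time_s: 20.6
position: [0.5451, 0.3768, 0.0622]
tcp_rot: [[-0.975, 0.224, 0.003], [0.224, 0.975, 0.001], [-0.002, 0.002, -1.0]]
force: [-0.1, 0.1, 0.6]
opening: 0.794
grasp_force: 0.0
```

Emit:
carry_out --deltas '[[[0,0,0,0,0,0,-0.6],[0,0,0,0,0,0,-0.6],[0,0,0,0,0,0,-0.6],[0,0,-0.1,0,0,0,-0.6],[0,0,-0.2,0,0,0,-0.6],[0,0,-0.35,0,0,0,-0.6],[0,0,-0.5,0,0,0,-0.6],[0,0,-0.57,0,0,0,-0.6],[0,0,-0.57,0,0,0,-0.6],[0,0,-0.57,0,0,0,-0.6]]]'

```text
time_s: 21.43
position: [0.5441, 0.3765, 0.1463]
tcp_rot: [[-0.975, 0.224, 0.001], [0.224, 0.975, 0.0], [-0.001, 0.001, -1.0]]
force: [0.3, 0.5, -0.6]
opening: 0.797
grasp_force: 0.0
```

Emit:
carry_out --deltas '[[[0.01,-0.12,0,0,0,0,-1],[0.01,-0.25,0,0,0,0,-1],[0.02,-0.37,0,0,0,0,-1],[0.02,-0.5,0,0,0,0,-1],[0.03,-0.62,0,0,0,0,-1],[0.04,-0.75,0,0,0,0,-1],[0.04,-0.87,0,0,0,0,-1],[0.04,-0.95,0,0,0,0,-1],[0.04,-0.95,0,0,0,0,-1],[0.04,-0.95,0,0,0,0,-1]]]'

```text
time_s: 22.27
position: [0.5061, 0.2387, 0.1453]
tcp_rot: [[-0.974, 0.225, -0.001], [0.225, 0.974, 0.0], [0.001, -0.0, -1.0]]
force: [0.3, 1.4, 0.0]
opening: 1.0
grasp_force: 0.0
```

Emit:
carry_out --deltas '[[[0.01,-0.12,0,0,0,0,-1],[0.01,-0.25,0,0,0,0,-1],[0.02,-0.37,0,0,0,0,-1],[0.02,-0.5,0,0,0,0,-1],[0.03,-0.62,0,0,0,0,-1],[0.04,-0.75,0,0,0,0,-1],[0.04,-0.87,0,0,0,0,-1],[0.04,-0.95,0,0,0,0,-1],[0.04,-0.95,0,0,0,0,-1],[0.04,-0.95,0,0,0,0,-1]]]'

```text
time_s: 23.1
position: [0.4692, 0.1017, 0.146]
tcp_rot: [[-0.974, 0.225, 0.001], [0.225, 0.974, 0.001], [-0.001, 0.001, -1.0]]
force: [-0.4, 0.6, 0.2]
opening: 1.0
grasp_force: 0.0
```

Emit:
carry_out --deltas '[[[0.01,-0.12,0,0,0,0,-1],[0.01,-0.25,0,0,0,0,-1],[0.02,-0.37,0,0,0,0,-1],[0.02,-0.5,0,0,0,0,-1],[0.03,-0.62,0,0,0,0,-1],[0.04,-0.75,0,0,0,0,-1],[0.04,-0.87,0,0,0,-0.01,-1],[0.04,-0.95,0,0,0,-0.022,-1],[0.04,-0.95,0,0,0,-0.022,-1],[0.04,-0.95,0,0,0,-0.022,-1]]]'

```text
time_s: 23.93
position: [0.4317, -0.0358, 0.1461]
tcp_rot: [[-0.996, 0.09, 0.001], [0.09, 0.996, 0.0], [-0.001, 0.0, -1.0]]
force: [0.3, 0.4, -0.3]
opening: 0.998
grasp_force: 0.0
```

Run:
```python
from h import *
T=pose();im=capture('scene');S=cam('scene');print(T[:3])
w=capture('wrist');C=cam('wrist',T)
h=cv2.cvtColor(w,cv2.COLOR_RGB2HSV); m=(h[...,1]>170)&(h[...,2]>90)&(h[...,0]>8)&(h[...,0]<28); m[225:]=0
print('amber',blob(w,C,m,.024,(.43,-.04)))
for p in [(.44,.33),(.54,.375)]: print('bin',blob(im,S,white(im),.034,p,.05))
for n in ['foamtall']: print(blob(im,S,white(im),.04,(.485,-.105)))
cv2.imwrite('pics/d1.png',np.vstack([w,im])[:,:,::-1])
print(to((.4303,-.039,.01)))
```

```text
[[-0.9959  0.0902  0.0009  0.4317]
 [ 0.0902  0.9959  0.0003 -0.0358]
 [-0.0009  0.0004 -1.      0.1461]]
amber (array([428.6, -39.3]), array([59.5, 30.4]), np.float32(84.8))
bin (array([428.7, 335.2]), array([33. , 33.5]), np.float32(-19.7))
bin (array([535.5, 373.9]), array([53.2, 34. ]), np.float32(75.8))
(array([ 485.1, -105. ]), array([41.7, 29. ]), np.float32(12.4))
(array([ 0.005, -0.026,  0.907]), 'az', 0.0)
```

Emit:
carry_out --deltas '[[[0.01,-0.03,0.15,0,0,0,-1],[0.01,-0.03,0.3,0,0,0,-1],[0.01,-0.03,0.45,0,0,0,-1],[0.01,-0.03,0.6,0,0,0,-1],[0.01,-0.03,0.75,0,0,0,-1],[0.01,-0.03,0.85,0,0,0,-1],[0.01,-0.03,0.91,0,0,0,-1],[0.01,-0.03,0.91,0,0,0,1],[0.01,-0.03,0.91,0,0,0,1],[0.01,-0.03,0.91,0,0,0,1]]]'

```text
time_s: 24.87
position: [0.4295, -0.0403, 0.0101]
tcp_rot: [[-0.996, 0.087, 0.001], [0.087, 0.996, -0.0], [-0.001, -0.0, -1.0]]
force: [-0.3, 0.1, 0.3]
opening: 0.853
grasp_force: 0.0
```

Emit:
carry_out --deltas '[[[0,0,0,0,0,0,1],[0,0,0,0,0,0,1],[0,0,0,0,0,0,1],[0,0,0,0,0,0,1],[0,0,0,0,0,0,1],[0,0,0,0,0,0,1],[0,0,0,0,0,0,1],[0,0,0,0,0,0,1],[0,0,0,0,0,0,1],[0,0,0,0,0,0,1]]]'

```text
time_s: 25.7
position: [0.4296, -0.0406, 0.0104]
tcp_rot: [[-0.996, 0.088, 0.002], [0.088, 0.996, -0.001], [-0.002, -0.0, -1.0]]
force: [0.4, 1.9, 6.8]
opening: 0.689
grasp_force: 30.0
```

Emit:
carry_out --deltas '[[[0,0,-0.1,0,0,0,1],[0,0,-0.2,0,0,0,1],[0,0,-0.3,0,0,0,1],[0,0,-0.4,0,0,0,1],[0,0,-0.5,0,0,0,1],[0,0,-0.6,0,0,0,1],[0,0,-0.7,0,0,0,1],[0,0,-0.8,0,0,0,1],[0,0,-0.9,0,0,0,1],[0,0,-0.9,0,0,0,1]]]'

```text
time_s: 26.53
position: [0.4303, -0.041, 0.1468]
tcp_rot: [[-0.996, 0.087, 0.005], [0.087, 0.996, -0.002], [-0.005, -0.001, -1.0]]
force: [0.7, -0.7, 0.1]
opening: 0.689
grasp_force: 30.0
```

Emit:
carry_out --deltas '[[[0,0.12,0,0,0,0,1],[-0.01,0.24,0,0,0,0,1],[-0.01,0.36,0,0,0,0,1],[-0.02,0.48,0,0,0,0,1],[-0.02,0.6,0,0,0,0,1],[-0.03,0.72,0,0,0,0,1],[-0.03,0.82,0,0,0,0,1],[-0.03,0.9,0,0,0,0,1],[-0.03,0.9,0,0,0,0,1],[-0.03,0.9,0,0,0,0,1]]]'

```text
time_s: 27.37
position: [0.4447, 0.0938, 0.1439]
tcp_rot: [[-0.996, 0.086, -0.001], [0.086, 0.996, -0.0], [0.001, -0.0, -1.0]]
force: [0.2, -0.1, -0.2]
opening: 0.683
grasp_force: 30.0
```

Emit:
carry_out --deltas '[[[0,0.12,0,0,0,0,1],[-0.01,0.24,0,0,0,0,1],[-0.01,0.36,0,0,0,0,1],[-0.02,0.48,0,0,0,0,1],[-0.02,0.6,0,0,0,0,1],[-0.03,0.72,0,0,0,0,1],[-0.03,0.82,0,0,0,0,1],[-0.03,0.9,0,0,0,0,1],[-0.03,0.9,0,0,0,0,1],[-0.03,0.9,0,0,0,0,1]]]'

```text
time_s: 28.2
position: [0.4613, 0.2272, 0.1442]
tcp_rot: [[-0.996, 0.087, -0.001], [0.087, 0.996, -0.001], [0.001, -0.001, -1.0]]
force: [-0.7, 0.1, -0.7]
opening: 0.684
grasp_force: 30.0
```

Emit:
carry_out --deltas '[[[0,0.12,0,0,0,-0.01,1],[-0.01,0.24,0,0,0,-0.02,1],[-0.01,0.36,0,0,0,-0.03,1],[-0.02,0.48,0,0,0,-0.04,1],[-0.02,0.6,0,0,0,-0.05,1],[-0.03,0.72,0,0,0,-0.05,1],[-0.03,0.82,0,0,0,-0.05,1],[-0.03,0.9,0,0,0,-0.05,1],[-0.03,0.9,0,0,0,-0.05,1],[-0.03,0.9,0,0,0,-0.05,1]]]'

```text
time_s: 29.03
position: [0.4776, 0.361, 0.1442]
tcp_rot: [[-0.974, -0.225, -0.001], [-0.225, 0.974, -0.001], [0.001, -0.001, -1.0]]
force: [0.7, -0.3, 0.2]
opening: 0.685
grasp_force: 30.0
```

Emit:
carry_out --deltas '[[[0,0,0.15,0,0,0,1],[0,0,0.3,0,0,0,1],[0,0,0.45,0,0,0,1],[0,0,0.57,0,0,0,1],[0,0,0.57,0,0,0,-0.65],[0,0,0.57,0,0,0,-0.65],[0,0,0.57,0,0,0,-0.65],[0,0,0.57,0,0,0,-0.65],[0,0,0.57,0,0,0,-0.65],[0,0,0.57,0,0,0,-0.65]]]'

```text
time_s: 29.87
position: [0.4785, 0.362, 0.0603]
tcp_rot: [[-0.974, -0.225, 0.002], [-0.225, 0.974, 0.001], [-0.002, 0.0, -1.0]]
force: [-0.1, 0.1, 0.7]
opening: 0.823
grasp_force: 0.0
```

Emit:
carry_out --deltas '[[[0,0,0,0,0,0,-0.65],[0,0,0,0,0,0,-0.65],[0,0,0,0,0,0,-0.65],[0,0,-0.1,0,0,0,-0.65],[0,0,-0.2,0,0,0,-0.65],[0,0,-0.35,0,0,0,-0.65],[0,0,-0.5,0,0,0,-0.65],[0,0,-0.57,0,0,0,-0.65],[0,0,-0.57,0,0,0,-0.65],[0,0,-0.57,0,0,0,-0.65]]]'

```text
time_s: 30.7
position: [0.4778, 0.3618, 0.1446]
tcp_rot: [[-0.974, -0.225, 0.001], [-0.225, 0.974, 0.0], [-0.001, 0.0, -1.0]]
force: [-1.2, 0.5, 0.5]
opening: 0.828
grasp_force: 0.0
```

Emit:
carry_out --deltas '[[[0.03,-0.12,0,0,0,0,-1],[0.05,-0.25,0,0,0,0,-1],[0.08,-0.37,0,0,0,0,-1],[0.11,-0.5,0,0,0,0,-1],[0.13,-0.62,0,0,0,0,-1],[0.16,-0.75,0,0,0,0,-1],[0.19,-0.87,0,0,0,0,-1],[0.22,-1.0,0,0,0,0,-1],[0.22,-1.0,0,0,0,0,-1],[0.22,-1.0,0,0,0,0,-1]]]'

```text
time_s: 31.53
position: [0.4785, 0.2074, 0.1432]
tcp_rot: [[-0.975, -0.222, -0.003], [-0.222, 0.975, -0.0], [0.003, 0.0, -1.0]]
force: [0.1, -0.3, -0.3]
opening: 0.998
grasp_force: 0.0
```

Emit:
carry_out --deltas '[[[0.03,-0.12,0,0,0,0,-1],[0.05,-0.25,0,0,0,0,-1],[0.08,-0.37,0,0,0,0,-1],[0.11,-0.5,0,0,0,0,-1],[0.13,-0.62,0,0,0,0,-1],[0.16,-0.75,0,0,0,0,-1],[0.19,-0.87,0,0,0,0,-1],[0.22,-1.0,0,0,0,0,-1],[0.22,-1.0,0,0,0,0,-1],[0.22,-1.0,0,0,0,0,-1]]]'

```text
time_s: 32.37
position: [0.4809, 0.0549, 0.144]
tcp_rot: [[-0.975, -0.223, -0.001], [-0.223, 0.975, 0.001], [0.001, 0.001, -1.0]]
force: [-0.7, 0.5, 0.3]
opening: 1.001
grasp_force: 0.0
```

Emit:
carry_out --deltas '[[[0.03,-0.12,0,0,0,0,-1],[0.05,-0.25,0,0,0,0,-1],[0.08,-0.37,0,0,0,0,-1],[0.11,-0.5,0,0,0,0,-1],[0.13,-0.62,0,0,0,0,-1],[0.16,-0.75,0,0,0,0,-1],[0.19,-0.87,0,0,0,0,-1],[0.22,-1.0,0,0,0,0,-1],[0.22,-1.0,0,0,0,0,-1],[0.22,-1.0,0,0,0,0,-1]]]'

```text
time_s: 33.2
position: [0.4827, -0.0982, 0.1442]
tcp_rot: [[-0.975, -0.224, -0.0], [-0.224, 0.975, 0.001], [0.0, 0.001, -1.0]]
force: [0.1, -0.3, 0.3]
opening: 1.004
grasp_force: 0.0
```

Run:
```python
from h import *
T=pose();im=capture('scene');S=cam('scene');print(T[:3])
w=capture('wrist');C=cam('wrist',T)
h=cv2.cvtColor(w,cv2.COLOR_RGB2HSV); m=(h[...,1]<40)&(h[...,2]>100); m[225:]=0
print('foamtall',blob(w,C,m,.04,(.485,-.105)),blob(im,S,white(im),.04,(.485,-.105)))
for p in [(.44,.33),(.54,.375)]: print('bin',blob(im,S,white(im),.034,p,.05))
print('amber in bin',blob(im,S,amber(im),.028,(.48,.36),.08))
cv2.imwrite('pics/d2.png',np.vstack([w,im])[:,:,::-1])
print(to((.485,-.105,.01)))
```

```text
[[-0.9746 -0.224  -0.0003  0.4827]
 [-0.224   0.9746  0.0009 -0.0982]
 [ 0.0001  0.0009 -1.      0.1442]]
foamtall (array([ 485.3, -105.9]), array([42.4, 30.4]), np.float32(12.9)) (array([ 493.2, -104.1]), array([25.9, 29.2]), np.float32(-74.3))
bin (array([428.3, 334.9]), array([34.2, 32.9]), np.float32(67.4))
bin (array([535.4, 373.8]), array([53.3, 34.1]), np.float32(76.6))
amber in bin (array([473.7, 355.2]), array([25.4, 58.1]), np.float32(-74.3))
(array([-0.007, -0.055,  0.895]), 'az', 0.0)
```

Emit:
carry_out --deltas '[[[-0.01,-0.05,0.15,0,0,0,-1],[-0.01,-0.05,0.3,0,0,0,-1],[-0.01,-0.05,0.45,0,0,0,-1],[-0.01,-0.05,0.6,0,0,0,-1],[-0.01,-0.05,0.75,0,0,0,-1],[-0.01,-0.05,0.85,0,0,0,-1],[-0.01,-0.05,0.89,0,0,0,-1],[-0.01,-0.05,0.89,0,0,0,1],[-0.01,-0.05,0.89,0,0,0,1],[-0.01,-0.05,0.89,0,0,0,1]]]'

```text
time_s: 34.13
position: [0.4863, -0.1057, 0.0119]
tcp_rot: [[-0.974, -0.225, 0.002], [-0.225, 0.974, -0.001], [-0.001, -0.001, -1.0]]
force: [0.3, -0.5, 0.2]
opening: 0.857
grasp_force: 0.0
```

Emit:
carry_out --deltas '[[[0,0,0,0,0,0,1],[0,0,0,0,0,0,1],[0,0,0,0,0,0,1],[0,0,0,0,0,0,1],[0,0,0,0,0,0,1],[0,0,0,0,0,0,1],[0,0,0,0,0,0,1],[0,0,0,0,0,0,1],[0,0,0,0,0,0,1],[0,0,0,0,0,0,1]]]'

```text
time_s: 34.97
position: [0.4856, -0.106, 0.0111]
tcp_rot: [[-0.974, -0.225, 0.0], [-0.225, 0.974, -0.0], [-0.0, -0.0, -1.0]]
force: [-0.4, -0.3, 2.7]
opening: 0.364
grasp_force: 30.0
```

Emit:
carry_out --deltas '[[[0,0,-0.1,0,0,0,1],[0,0,-0.2,0,0,0,1],[0,0,-0.3,0,0,0,1],[0,0,-0.4,0,0,0,1],[0,0,-0.5,0,0,0,1],[0,0,-0.6,0,0,0,1],[0,0,-0.7,0,0,0,1],[0,0,-0.8,0,0,0,1],[0,0,-0.9,0,0,0,1],[0,0,-0.9,0,0,0,1]]]'

```text
time_s: 35.8
position: [0.4871, -0.1066, 0.1483]
tcp_rot: [[-0.974, -0.225, 0.005], [-0.225, 0.974, -0.002], [-0.004, -0.003, -1.0]]
force: [0.5, 0.4, 0.7]
opening: 0.361
grasp_force: 30.0
```

Emit:
carry_out --deltas '[[[-0.01,0.12,0,0,0,0,1],[-0.02,0.25,0,0,0,0,1],[-0.03,0.37,0,0,0,0,1],[-0.04,0.5,0,0,0,0,1],[-0.05,0.62,0,0,0,0,1],[-0.06,0.75,0,0,0,0,1],[-0.07,0.87,0,0,0,0,1],[-0.08,1.0,0,0,0,0,1],[-0.08,1.0,0,0,0,0,1],[-0.08,1.0,0,0,0,0,1]]]'

```text
time_s: 36.63
position: [0.4629, 0.0436, 0.1453]
tcp_rot: [[-0.974, -0.227, -0.001], [-0.227, 0.974, -0.0], [0.001, 0.0, -1.0]]
force: [0.4, -0.5, 0.7]
opening: 0.364
grasp_force: 30.0
```

Emit:
carry_out --deltas '[[[-0.01,0.12,0,0,0,0,1],[-0.02,0.25,0,0,0,0,1],[-0.03,0.37,0,0,0,0,1],[-0.04,0.5,0,0,0,0,1],[-0.05,0.62,0,0,0,0,1],[-0.06,0.75,0,0,0,0,1],[-0.07,0.87,0,0,0,0,1],[-0.08,1.0,0,0,0,0,1],[-0.08,1.0,0,0,0,0,1],[-0.08,1.0,0,0,0,0,1]]]'

```text
time_s: 37.47
position: [0.4418, 0.1915, 0.1456]
tcp_rot: [[-0.974, -0.226, -0.0], [-0.226, 0.974, -0.001], [0.0, -0.001, -1.0]]
force: [-0.0, 0.4, 0.8]
opening: 0.364
grasp_force: 30.0
```

Emit:
carry_out --deltas '[[[-0.01,0.12,0,0,0,0,1],[-0.02,0.25,0,0,0,0,1],[-0.03,0.37,0,0,0,0,1],[-0.04,0.5,0,0,0,0,1],[-0.05,0.62,0,0,0,0,1],[-0.06,0.75,0,0,0,0,1],[-0.07,0.87,0,0,0,0,1],[-0.08,1.0,0,0,0,0,1],[-0.08,1.0,0,0,0,0,1],[-0.08,1.0,0,0,0,0,1]]]'

```text
time_s: 38.3
position: [0.4202, 0.3399, 0.1457]
tcp_rot: [[-0.974, -0.225, 0.0], [-0.225, 0.974, -0.001], [0.0, -0.001, -1.0]]
force: [0.5, 0.3, -0.5]
opening: 0.367
grasp_force: 30.0
```

Emit:
carry_out --deltas '[[[-0.03,0.1,0,0,0,0,1],[-0.07,0.24,0.1,0,0,0,1],[-0.07,0.24,0.25,0,0,0,1],[-0.07,0.24,0.4,0,0,0,1],[-0.07,0.24,0.55,0,0,0,1],[-0.07,0.24,0.59,0,0,0,1],[-0.07,0.24,0.59,0,0,0,0],[-0.07,0.24,0.59,0,0,0,0],[-0.07,0.24,0.59,0,0,0,0],[-0.07,0.24,0.59,0,0,0,0]]]'

```text
time_s: 39.13
position: [0.4229, 0.3783, 0.059]
tcp_rot: [[-0.975, -0.224, 0.002], [-0.224, 0.975, 0.001], [-0.003, 0.001, -1.0]]
force: [-0.6, 0.3, 0.0]
opening: 0.486
grasp_force: 0.0
```

Emit:
carry_out --deltas '[[[0,0,0,0,0,0,0],[0,0,0,0,0,0,0],[0,0,0,0,0,0,0],[0,0,-0.1,0,0,0,0],[0,0,-0.2,0,0,0,0],[0,0,-0.35,0,0,0,0],[0,0,-0.5,0,0,0,0],[0,0,-0.59,0,0,0,0],[0,0,-0.59,0,0,0,0],[0,0,-0.59,0,0,0,0]]]'

```text
time_s: 39.97
position: [0.422, 0.3784, 0.1467]
tcp_rot: [[-0.974, -0.225, 0.002], [-0.225, 0.974, 0.001], [-0.002, 0.001, -1.0]]
force: [-0.8, -0.6, 0.1]
opening: 0.501
grasp_force: 0.0
```

Emit:
carry_out --deltas '[[[0.02,-0.11,0,0,0,0,-0.4],[0.05,-0.22,0,0,0,0,-0.4],[0.07,-0.33,0,0,0,0,-0.4],[0.1,-0.44,0,0,0,0,-0.4],[0.12,-0.55,0,0,0,0,-0.4],[0.14,-0.66,0,0,0,0,-0.4],[0.17,-0.77,0,0,0,0,-0.4],[0.19,-0.88,0,0,0,0,-0.4],[0.19,-0.88,0,0,0,0,-0.4],[0.19,-0.88,0,0,0,0,-0.4]]]'

```text
time_s: 40.8
position: [0.4229, 0.2424, 0.145]
tcp_rot: [[-0.975, -0.223, -0.003], [-0.223, 0.975, -0.0], [0.003, 0.0, -1.0]]
force: [1.0, 1.5, -0.9]
opening: 0.695
grasp_force: 0.0
```

Emit:
carry_out --deltas '[[[0.02,-0.11,0,0,0,0,-0.4],[0.05,-0.22,0,0,0,0,-0.4],[0.07,-0.33,0,0,0,0,-0.4],[0.1,-0.44,0,0,0,0,-0.4],[0.12,-0.55,0,0,0,0,-0.4],[0.14,-0.66,0,0,0,0,-0.4],[0.17,-0.77,0,0,0,0,-0.4],[0.19,-0.88,0,0,0,0,-0.4],[0.19,-0.88,0,0,0,0,-0.4],[0.19,-0.88,0,0,0,0,-0.4]]]'

```text
time_s: 41.63
position: [0.4256, 0.1083, 0.1457]
tcp_rot: [[-0.975, -0.223, -0.0], [-0.223, 0.975, 0.001], [0.0, 0.001, -1.0]]
force: [0.9, 0.3, 0.2]
opening: 0.701
grasp_force: 0.0
```

Emit:
carry_out --deltas '[[[0.02,-0.11,0,0,0,0,-0.4],[0.05,-0.22,0,0,0,0,-0.4],[0.07,-0.33,0,0,0,0,-0.4],[0.1,-0.44,0,0,0,0,-0.4],[0.12,-0.55,0,0,0,0,-0.4],[0.14,-0.66,0,0,0,0,-0.4],[0.17,-0.77,0,0,0,0,-0.4],[0.19,-0.88,0,0,0,0,-0.4],[0.19,-0.88,0,0,0,0,-0.4],[0.19,-0.88,0,0,0,0,-0.4]]]'

```text
time_s: 42.47
position: [0.4277, -0.0264, 0.1459]
tcp_rot: [[-0.975, -0.224, -0.0], [-0.224, 0.975, 0.001], [-0.0, 0.001, -1.0]]
force: [-0.2, 0.1, -1.2]
opening: 0.7
grasp_force: 0.0
```

Emit:
carry_out --deltas '[[[0.02,-0.11,0,0,0,0.01,-0.4],[0.05,-0.22,0,0,0,0.02,-0.4],[0.07,-0.33,0,0,0,0.03,-0.4],[0.1,-0.44,0,0,0,0.04,-0.4],[0.12,-0.55,0,0,0,0.05,-0.4],[0.14,-0.66,0,0,0,0.05,-0.4],[0.17,-0.77,0,0,0,0.05,-0.4],[0.19,-0.88,0,0,0,0.05,-0.4],[0.19,-0.88,0,0,0,0.05,-0.4],[0.19,-0.88,0,0,0,0.05,-0.4]]]'

```text
time_s: 43.3
position: [0.4295, -0.161, 0.1459]
tcp_rot: [[-0.996, 0.088, -0.0], [0.088, 0.996, 0.001], [0.0, 0.001, -1.0]]
force: [-0.2, 1.0, 0.1]
opening: 0.7
grasp_force: 0.0
```

Run:
```python
from h import *
T=pose();im=capture('scene');S=cam('scene');print(T[:3])
w=capture('wrist');np.save('pics/e1T.npy',T)
for p in [(.43,.335),(.535,.374),(.42,.38)]: print('bin',blob(im,S,white(im),.034,p,.03))
o=np.zeros((384,742,3),np.uint8);o[:,:512]=w;o[:150,512:]=im[90:240,240:470]
cv2.imwrite('pics/e1.png',o[:,:,::-1])
```

```text
[[-0.9962  0.0877 -0.0003  0.4295]
 [ 0.0877  0.9962  0.0009 -0.161 ]
 [ 0.0004  0.0009 -1.      0.1459]]
bin (array([428.4, 334.5]), array([33.2, 33.3]), np.float32(-20.8))
bin (array([535.2, 373.7]), array([53.6, 34.5]), np.float32(76.6))
bin (array([413.5, 383. ]), array([41.8, 30.2]), np.float32(11.4))
```

View pics/e1.png

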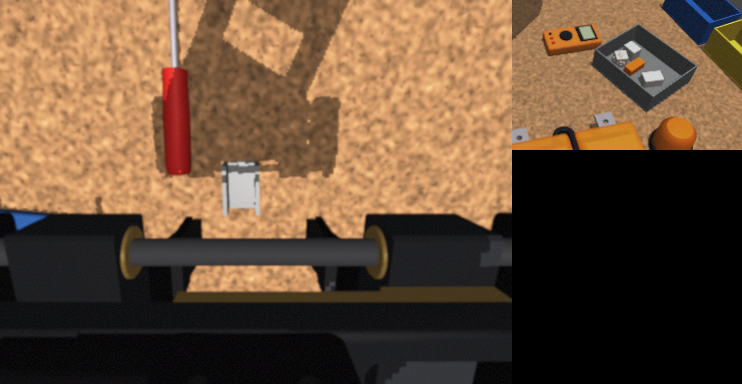

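All four pieces lie in the bin (crop at right). The duct is at columns 222–260, rows 162–215, between the fingers; the driver handle ends at (177,173), beside and above it.

Run:
```python
from h import *
T=np.load('pics/e1T.npy');C=cam('wrist',T)
for p,z in [((222,162),.03),((222,214),.03),((260,162),.03),((259,215),.03),((241,190),.004),((177,173),.01)]: print(plane(C,p,z)[:2])
```

```text
[ 0.403  -0.1894]
[ 0.4548 -0.1953]
[ 0.4062 -0.1533]
[ 0.4591 -0.1587]
[ 0.4383 -0.1757]
[ 0.413  -0.2392]
```

Emit:
carry_out --deltas '[[[-0.03,-0.08,0.1,0,0,0,-0.4],[-0.03,-0.08,0.25,0,0,0,-0.4],[-0.03,-0.08,0.4,0,0,0,-0.4],[-0.03,-0.08,0.55,0,0,0,-0.4],[-0.03,-0.08,0.7,0,0,0,-0.4],[-0.03,-0.08,0.85,0,0,0,-0.4],[-0.03,-0.08,0.9,0,0,0,-0.4],[-0.03,-0.08,0.9,0,0,0,1],[-0.03,-0.08,0.9,0,0,0,1],[-0.03,-0.08,0.9,0,0,0,1]]]'

```text
time_s: 44.23
position: [0.4333, -0.1743, 0.012]
tcp_rot: [[-0.996, 0.087, 0.001], [0.087, 0.996, -0.001], [-0.001, -0.001, -1.0]]
force: [0.2, 0.2, 0.7]
opening: 0.556
grasp_force: 0.0
```

Emit:
carry_out --deltas '[[[0,0,0,0,0,0,1],[0,0,0,0,0,0,1],[0,0,0,0,0,0,1],[0,0,0,0,0,0,1],[0,0,0,0,0,0,1],[0,0,0,0,0,0,1],[0,0,0,0,0,0,1],[0,0,0,0,0,0,1],[0,0,0,0,0,0,1],[0,0,0,0,0,0,1]]]'

```text
time_s: 45.07
position: [0.4334, -0.1747, 0.0122]
tcp_rot: [[-0.996, 0.088, 0.002], [0.088, 0.996, -0.001], [-0.002, -0.001, -1.0]]
force: [1.1, 1.0, 7.3]
opening: 0.411
grasp_force: 30.0
```

Emit:
carry_out --deltas '[[[0,0,-0.1,0,0,0,1],[0,0,-0.2,0,0,0,1],[0,0,-0.3,0,0,0,1],[0,0,-0.4,0,0,0,1],[0,0,-0.5,0,0,0,1],[0,0,-0.6,0,0,0,1],[0,0,-0.7,0,0,0,1],[0,0,-0.8,0,0,0,1],[0,0,-0.9,0,0,0,1],[0,0,-0.9,0,0,0,1]]]'

```text
time_s: 45.9
position: [0.434, -0.1753, 0.1486]
tcp_rot: [[-0.996, 0.087, 0.005], [0.087, 0.996, -0.004], [-0.005, -0.003, -1.0]]
force: [-0.7, -0.9, -1.2]
opening: 0.41
grasp_force: 30.0
```

Emit:
carry_out --deltas '[[[-0.01,0.11,0,0,0,0,1],[-0.01,0.22,0,0,0,0,1],[-0.02,0.33,0,0,0,0,1],[-0.03,0.44,0,0,0,0,1],[-0.04,0.55,0,0,0,0,1],[-0.04,0.66,0,0,0,0,1],[-0.05,0.77,0,0,0,0,1],[-0.06,0.85,0,0,0,0,1],[-0.06,0.85,0,0,0,0,1],[-0.06,0.85,0,0,0,0,1]]]'

```text
time_s: 46.73
position: [0.4524, -0.0478, 0.1456]
tcp_rot: [[-0.996, 0.086, -0.001], [0.086, 0.996, 0.0], [0.001, -0.0, -1.0]]
force: [-0.2, 0.6, -0.3]
opening: 0.411
grasp_force: 30.0
```

Emit:
carry_out --deltas '[[[-0.01,0.11,0,0,0,0,1],[-0.01,0.22,0,0,0,0,1],[-0.02,0.33,0,0,0,0,1],[-0.03,0.44,0,0,0,0,1],[-0.04,0.55,0,0,0,0,1],[-0.04,0.66,0,0,0,0,1],[-0.05,0.77,0,0,0,0,1],[-0.06,0.85,0,0,0,0,1],[-0.06,0.85,0,0,0,0,1],[-0.06,0.85,0,0,0,0,1]]]'

```text
time_s: 47.57
position: [0.4729, 0.0775, 0.1458]
tcp_rot: [[-0.996, 0.087, -0.0], [0.087, 0.996, -0.001], [0.0, -0.001, -1.0]]
force: [-1.3, 0.0, -0.2]
opening: 0.415
grasp_force: 30.0
```

Emit:
carry_out --deltas '[[[-0.01,0.11,0,0,0,0,1],[-0.01,0.22,0,0,0,0,1],[-0.02,0.33,0,0,0,0,1],[-0.03,0.44,0,0,0,0,1],[-0.04,0.55,0,0,0,0,1],[-0.04,0.66,0,0,0,0,1],[-0.05,0.77,0,0,0,0,1],[-0.06,0.85,0,0,0,0,1],[-0.06,0.85,0,0,0,0,1],[-0.06,0.85,0,0,0,0,1]]]'

```text
time_s: 48.4
position: [0.4931, 0.2036, 0.1458]
tcp_rot: [[-0.996, 0.087, -0.0], [0.087, 0.996, -0.001], [0.0, -0.001, -1.0]]
force: [-0.3, -0.3, 0.0]
opening: 0.412
grasp_force: 30.0
```

Emit:
carry_out --deltas '[[[-0.01,0.11,0,0,0,-0.01,1],[-0.01,0.22,0,0,0,-0.02,1],[-0.02,0.33,0,0,0,-0.03,1],[-0.03,0.44,0,0,0,-0.04,1],[-0.04,0.55,0,0,0,-0.05,1],[-0.04,0.66,0,0,0,-0.05,1],[-0.05,0.77,0,0,0,-0.05,1],[-0.06,0.85,0,0,0,-0.05,1],[-0.06,0.85,0,0,0,-0.05,1],[-0.06,0.85,0,0,0,-0.05,1]]]'

```text
time_s: 49.23
position: [0.5131, 0.3298, 0.1458]
tcp_rot: [[-0.974, -0.225, -0.001], [-0.225, 0.974, -0.001], [0.001, -0.001, -1.0]]
force: [0.0, 0.9, -0.6]
opening: 0.411
grasp_force: 30.0
```

Emit:
carry_out --deltas '[[[0,0,0.15,0,0,0,1],[0,0,0.3,0,0,0,1],[0,0,0.45,0,0,0,1],[0,0,0.57,0,0,0,1],[0,0,0.57,0,0,0,-0.06],[0,0,0.57,0,0,0,-0.06],[0,0,0.57,0,0,0,-0.06],[0,0,0.57,0,0,0,-0.06],[0,0,0.57,0,0,0,-0.06],[0,0,0.57,0,0,0,-0.06]]]'

```text
time_s: 50.07
position: [0.5139, 0.3308, 0.0618]
tcp_rot: [[-0.974, -0.225, 0.002], [-0.225, 0.974, 0.001], [-0.002, 0.0, -1.0]]
force: [-0.3, -0.3, -0.4]
opening: 0.53
grasp_force: 0.0
```

Emit:
carry_out --deltas '[[[0,0,0,0,0,0,-0.06],[0,0,0,0,0,0,-0.06],[0,0,0,0,0,0,-0.06],[0,0,-0.15,0,0,0,-0.06],[0,0,-0.3,0,0,0,-0.06],[0,0,-0.5,0,0,0,-0.06],[0,0,-0.7,0,0,0,-0.06],[0,0,-0.9,0,0,0,-0.06],[0,0,-1.0,0,0,0,-0.06],[0,0,-1.0,0,0,0,-0.06]]]'

```text
time_s: 50.9
position: [0.5156, 0.3317, 0.2151]
tcp_rot: [[-0.974, -0.225, 0.009], [-0.225, 0.974, 0.004], [-0.009, 0.002, -1.0]]
force: [0.2, 0.5, 0.3]
opening: 0.529
grasp_force: 0.0
```

Emit:
carry_out --deltas '[[[-0.02,-0.1,-0.03,0,0,0,-0.06],[-0.05,-0.2,-0.06,0,0,0,-0.06],[-0.08,-0.3,-0.09,0,0,0,-0.06],[-0.11,-0.4,-0.12,0,0,0,-0.06],[-0.14,-0.5,-0.15,0,0,0,-0.06],[-0.17,-0.6,-0.18,0,0,0,-0.06],[-0.19,-0.7,-0.2,0,0,0,-0.06],[-0.19,-0.7,-0.2,0,0,0,-0.06],[-0.19,-0.7,-0.2,0,0,0,-0.06],[-0.19,-0.7,-0.2,0,0,0,-0.06]]]'

```text
time_s: 51.73
position: [0.5637, 0.235, 0.2397]
tcp_rot: [[-0.974, -0.225, -0.002], [-0.225, 0.974, 0.0], [0.002, 0.001, -1.0]]
force: [0.3, 0.5, 0.3]
opening: 0.528
grasp_force: 0.0
```

Emit:
carry_out --deltas '[[[-0.02,-0.1,0,0,0,0,-0.06],[-0.05,-0.2,0,0,0,0,-0.06],[-0.08,-0.3,0,0,0,0,-0.06],[-0.11,-0.4,0,0,0,0,-0.06],[-0.14,-0.5,0,0,0,0,-0.06],[-0.17,-0.6,0,0,0,0,-0.06],[-0.19,-0.7,0,0,0,0,-0.06],[-0.19,-0.7,0,0,0,0,-0.06],[-0.19,-0.7,0,0,0,0,-0.06],[-0.19,-0.7,0,0,0,0,-0.06]]]'

```text
time_s: 52.57
position: [0.6155, 0.1388, 0.2404]
tcp_rot: [[-0.975, -0.224, -0.001], [-0.224, 0.975, 0.001], [0.001, 0.001, -1.0]]
force: [-0.2, 0.6, -0.2]
opening: 0.532
grasp_force: 0.0
```

Emit:
carry_out --deltas '[[[-0.02,-0.1,0,0,0,0.01,-0.06],[-0.05,-0.2,0,0,0,0.02,-0.06],[-0.08,-0.3,0,0,0,0.03,-0.06],[-0.11,-0.4,0,0,0,0.04,-0.06],[-0.14,-0.5,0,0,0,0.05,-0.06],[-0.17,-0.6,0,0,0,0.064,-0.06],[-0.19,-0.7,0,0,0,0.064,-0.06],[-0.19,-0.7,0,0,0,0.064,-0.06],[-0.19,-0.7,0,0,0,0.064,-0.06],[-0.19,-0.7,0,0,0,0.064,-0.06]]]'

```text
time_s: 53.4
position: [0.6666, 0.0438, 0.2404]
tcp_rot: [[-0.985, 0.173, -0.001], [0.173, 0.985, 0.001], [0.001, 0.001, -1.0]]
force: [-0.1, -0.1, 0.9]
opening: 0.529
grasp_force: 0.0
```

Run:
```python
from h import *
T=pose();im=capture('scene');side=capture('side');print(T[:3])
w=capture('wrist');np.save('pics/f1T.npy',T);np.save('pics/f1.npy',w)
o=np.zeros((384+150,742,3),np.uint8);o[:384,:512]=w;o[384:,:230]=im[90:240,240:470];o[384:,230:742]=side[90:240]
cv2.imwrite('pics/f1.png',o[:,:,::-1])
C=cam('wrist',T); print(proj(C,(.598,-.055,.06)),proj(C,(.636,.161,.06)))
```

```text
[[-0.9849  0.173  -0.0009  0.6666]
 [ 0.173   0.9849  0.0008  0.0438]
 [ 0.001   0.0006 -1.      0.2404]]
[158.3711 130.6065] [350.1349 130.6302]
```

View pics/f1.png

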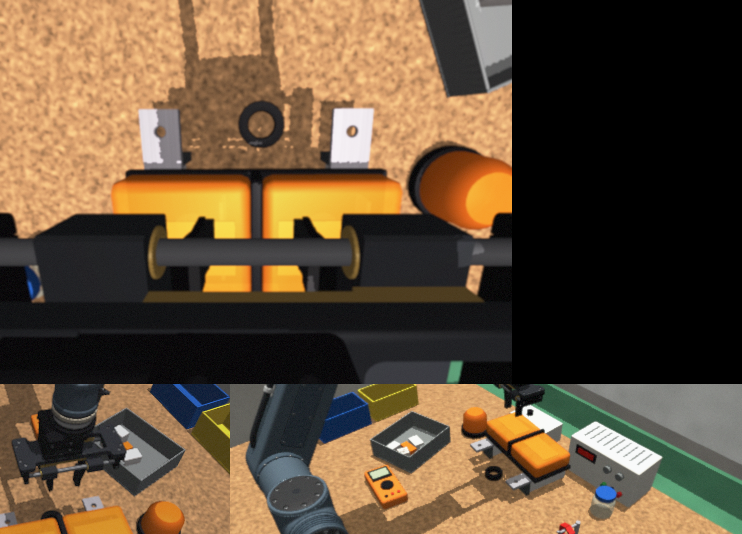

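Holes are at wrist (160,131) and (352,131); the bin holds the pieces. Measuring holes by centroid, then moving toward the stand.

Run:
```python
from h import *
w=np.load('pics/f1.npy');T=np.load('pics/f1T.npy');C=cam('wrist',T)
sat=cv2.cvtColor(w,cv2.COLOR_RGB2HSV)[...,1]
g=cv2.cvtColor(w,cv2.COLOR_RGB2GRAY)
for u,v in [(160,131),(352,131)]:
    print(g[v-9:v+10,u-9:u+10])
```

```text
[[224 225 226 227 226 217 181 144 130 129 130 131 131 130 133 135 133 133
  131]
 [224 224 227 228 226 211 167 135 128 129 128 130 132 133 133 133 134 130
  132]
 [224 225 225 228 227 214 172 134 124 126 126 130 131 130 134 134 135 130
  132]
 [223 224 226 226 225 210 173 130 114 116 120 126 128 129 133 135 135 132
  131]
 [223 224 225 222 209 184 147 112  98 105 109 115 121 126 132 134 133 133
  130]
 [224 224 221 207 179 143 112  93  96 101 105 111 113 120 129 132 133 132
  132]
 [224 222 212 182 141 107  90  90  90  99 105 107 109 114 124 133 134 131
  131]
 [224 222 202 162 112  84  82  85  88  92  98 103 108 111 122 129 134 131
  130]
 [224 219 190 143  96  77  82  80  83  89  95 102 106 109 116 128 133 132
  130]
 [223 218 187 137  90  75  83  84  85  90  96 101 106 109 112 125 133 131
  132]
 [225 221 189 136  87  75  82  90  91  92  99 104 106 108 114 124 132 131
  130]
 [225 221 195 144  97  75  81  90  94  97 101 103 107 108 112 125 132 133
  131]
 [225 224 211 172 122  86  78  86  96 102 105 107 107 111 115 126 132 132
  131]
 [225 225 221 198 158 113  85  85  90 100 107 1
[... 1279 characters left out ...]
 120 151 185 186 156 103  91 141 203 235 239
  238]
 [240 239 229 187 140 112 112 120 150 178 171 136  95 109 165 220 237 240
  237]
 [240 239 233 209 163 127 115 119 137 157 143 110 104 141 195 229 239 240
  237]
 [241 239 236 228 194 153 125 112 115 123 115 107 136 180 222 237 240 240
  237]
 [239 240 239 235 224 195 160 134 120 123 131 152 185 217 233 239 241 239
  237]
 [240 240 239 240 237 229 212 190 179 180 191 210 226 234 238 240 240 238
  237]
 [241 240 241 242 241 239 235 230 228 228 231 234 238 239 239 240 239 238
  237]
 [241 241 240 242 242 241 240 239 239 238 239 239 239 239 239 240 240 238
  237]
 [241 240 240 241 241 241 240 240 239 239 239 239 239 239 239 239 239 238
  237]]
```

Emit:
carry_out --deltas '[[[0.05,-0.12,0,0,0,0,-1],[0.1,-0.24,0,0,0,0,-1],[0.16,-0.36,0,0,0,0,-1],[0.2,-0.48,0,0,0,0,-1],[0.25,-0.6,0,0,0,0,-1],[0.3,-0.72,0,0,0,0,-1],[0.34,-0.84,0,0,0,0,-1],[0.34,-0.9,0,0,0,0,-1],[0.34,-0.9,0,0,0,0,-1],[0.34,-0.9,0,0,0,0,-1]]]'

```text
time_s: 54.38
position: [0.5939, -0.0809, 0.2408]
tcp_rot: [[-0.985, 0.175, 0.001], [0.175, 0.985, 0.001], [-0.001, 0.001, -1.0]]
force: [0.0, 0.1, -0.9]
opening: 0.999
grasp_force: 0.0
```

Emit:
carry_out --deltas '[[[0.02,-0.12,0,0,0,0,-1],[0.04,-0.24,0,0,0,0,-1],[0.06,-0.36,0,0,0,0,-1],[0.08,-0.48,0,0,0,0,-1],[0.1,-0.6,0,0,0,0,-1],[0.12,-0.72,0,0,0,0,-1],[0.14,-0.84,0,0,0,0,-1],[0.15,-0.9,0,0,0,0,-1],[0.15,-0.9,0,0,0,0,-1],[0.15,-0.9,0,0,0,0,-1]]]'

```text
time_s: 55.22
position: [0.5482, -0.2095, 0.2405]
tcp_rot: [[-0.985, 0.175, 0.0], [0.175, 0.985, 0.001], [-0.0, 0.001, -1.0]]
force: [0.4, 0.7, 0.1]
opening: 0.999
grasp_force: 0.0
```

Emit:
carry_out --deltas '[[[-0.02,-0.12,0,0,0,0.004,-1],[-0.04,-0.24,0,0,0,0.004,-1],[-0.06,-0.36,0,0,0,0.004,-1],[-0.08,-0.48,0,0,0,0.004,-1],[-0.1,-0.6,0,0,0,0.004,-1],[-0.1,-0.72,0,0,0,0.004,-1],[-0.1,-0.84,0,0,0,0.004,-1],[-0.1,-0.9,0,0,0,0.004,-1],[-0.1,-0.95,0,0,0,0.004,-1],[-0.1,-0.95,0,0,0,0.004,-1]]]'

```text
time_s: 56.05
position: [0.5373, -0.3546, 0.2404]
tcp_rot: [[-0.98, 0.201, 0.0], [0.201, 0.98, -0.0], [-0.0, -0.0, -1.0]]
force: [0.2, 0.4, -0.7]
opening: 0.997
grasp_force: 0.0
```

Emit:
carry_out --deltas '[[[0,-0.1,0,0,0,0,-1],[0,-0.2,0,0,0,0,-1],[0,-0.3,0,0,0,0,-1],[0,-0.31,0,0,0,0,-1],[0,-0.31,0,0,0,0,-1],[0,-0.31,0,0,0,0,-1],[0,-0.31,0,0,0,0,-1],[0,-0.31,0,0,0,0,-1],[0,-0.31,0,0,0,0,-1],[0,-0.31,0,0,0,0,-1]]]'

```text
time_s: 56.88
position: [0.5285, -0.3982, 0.2407]
tcp_rot: [[-0.98, 0.199, 0.0], [0.199, 0.98, 0.0], [-0.0, 0.0, -1.0]]
force: [-0.0, -0.9, -0.3]
opening: 0.999
grasp_force: 0.0
```

Run:
```python
from h import *
T=np.load('pics/f1T.npy');C=cam('wrist',T)
a=plane(C,(159.8,131.4),.06);b=plane(C,(351.9,131.2),.06);print('holes',a,b,np.linalg.norm(a-b),np.degrees(np.arctan2(-(b-a)[0],(b-a)[1])))
T=pose();print(T[:3]);w=capture('wrist');im=capture('scene');side=capture('side');np.save('pics/g1T.npy',T);np.save('pics/g1.npy',w);np.save('pics/g1s.npy',im);np.save('pics/g1d.npy',side)
o=np.zeros((600,712,3),np.uint8);o[:384,:512]=w
o[384:600,:345]=cv2.resize(im[90:234,240:470],(345,216));o[384:600,345:712]=cv2.resize(side[215:323,300:483],(367,216))
cv2.imwrite('pics/g1.png',o[:,:,::-1])
```

```text
holes [ 0.5992 -0.0536  0.06  ] [0.637 0.163 0.06 ] 0.2198250111571275 -9.911777550730907
[[-0.9801  0.1986  0.0001  0.5285]
 [ 0.1986  0.9801  0.     -0.3982]
 [-0.      0.     -1.      0.2407]]
```

View pics/g1.png

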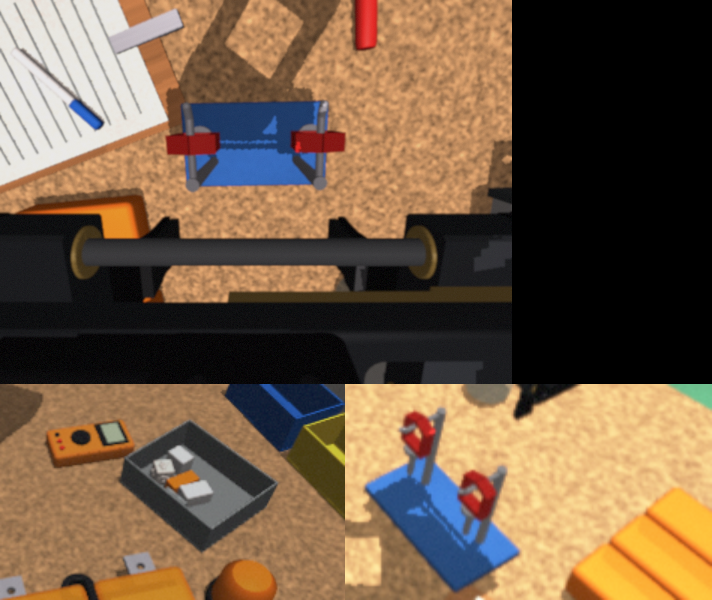

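Wrist view: pin handles (red) centred near (192,143) and (318,142), pegs along the image columns, posts at (193,184) and (320,182). In the bin I see four pieces; the grey duct is hard to make out, so I'll zoom in.

Run:
```python
from h import *
w=np.load('pics/g1.npy');T=np.load('pics/g1T.npy');C=cam('wrist',T);S=cam('scene')
h=cv2.cvtColor(w,cv2.COLOR_RGB2HSV);m=((h[...,0]<6)|(h[...,0]>174))&(h[...,1]>150)&(h[...,2]>70)
for n,c0,c1 in [('L',160,225),('R',285,350)]:
    mm=np.zeros_like(m);mm[120:165,c0:c1]=m[120:165,c0:c1]
    ys,xs=np.nonzero(mm);P=np.array([plane(C,(x,y),.15)[:2] for x,y in zip(xs,ys)],np.float32)
    Q=(np.c_[P,np.full(len(P),.15)]-T[:3,3])@T[:3,:3]
    print(n,len(xs),xs.min(),xs.max(),ys.min(),ys.max(),cv2.minAreaRect(P*1000),'tool x',Q[:,0].min(),Q[:,0].max(),Q[:,0].mean(),'tool y',Q[:,1].min(),Q[:,1].max())
for p in [(193,184),(320,182)]:print('post',(T[:3,:3].T@(plane(C,p,.155)-T[:3,3])))
im=np.load('pics/g1s.npy');sd=np.load('pics/g1d.npy')
f=lambda a,g:cv2.resize(cv2.convertScaleAbs(a,alpha=g),(400,300),interpolation=cv2.INTER_CUBIC)
cv2.imwrite('pics/bin2.png',np.hstack([f(im[112:202,320:440],1.6),f(sd[115:175,145:225],1.6)])[:,:,::-1])
```

```text
L 1015 166 218 133 154 ((475.5502014160156, -441.2586669921875), (44.335601806640625, 17.75579833984375), 78.51286315917969) tool x 0.03449842307587225 0.05225871477081386 0.04349709713168552 tool y -0.07490828467515072 -0.030570408163060624
R 981 294 344 131 152 ((495.3692321777344, -335.0512390136719), (42.932456970214844, 17.70087432861328), 78.5593490600586) tool x 0.03619561976168322 0.05389940845713675 0.04520038980524843 tool y 0.0338177920470803 0.07675204362503414
post [ 0.0092 -0.0529  0.0857]
post [0.0109 0.0569 0.0857]
```

View pics/bin2.png

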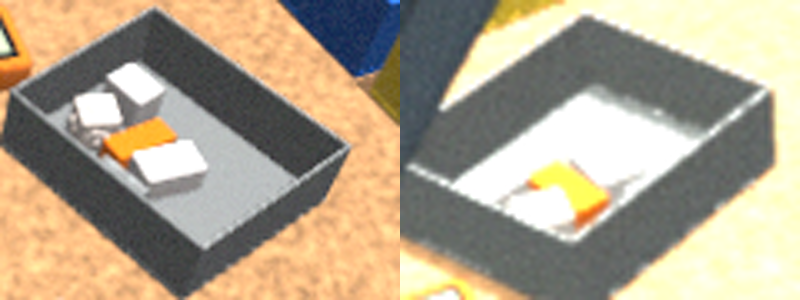

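I can't see the duct: it may be hidden behind the bin's near wall, and foam_long has shifted. I'll check from above before touching the pins.

Emit:
carry_out --deltas '[[[0.02,0.12,0,0,0,0,-1],[0.04,0.25,0,0,0,0,-1],[0.06,0.37,0,0,0,0,-1],[0.08,0.5,0,0,0,0,-1],[0.1,0.62,0,0,0,0,-1],[0.12,0.75,0,0,0,0,-1],[0.14,0.87,0,0,0,0,-1],[0.15,0.99,0,0,0,0,-1],[0.15,0.99,0,0,0,0,-1],[0.15,0.99,0,0,0,0,-1]]]'

```text
time_s: 57.87
position: [0.5361, -0.2479, 0.2408]
tcp_rot: [[-0.98, 0.197, 0.0], [0.197, 0.98, -0.001], [-0.0, -0.001, -1.0]]
force: [0.3, -0.5, -0.2]
opening: 1.002
grasp_force: 0.0
```

Emit:
carry_out --deltas '[[[0.02,0.12,0,0,0,0,-1],[0.04,0.25,0,0,0,0,-1],[0.06,0.37,0,0,0,0,-1],[0.08,0.5,0,0,0,0,-1],[0.1,0.62,0,0,0,0,-1],[0.12,0.75,0,0,0,0,-1],[0.14,0.87,0,0,0,0,-1],[0.15,0.99,0,0,0,0,-1],[0.15,0.99,0,0,0,0,-1],[0.15,0.99,0,0,0,0,-1]]]'

```text
time_s: 58.7
position: [0.5439, -0.0992, 0.2407]
tcp_rot: [[-0.98, 0.198, 0.001], [0.198, 0.98, -0.001], [-0.001, -0.001, -1.0]]
force: [0.0, -0.7, -0.3]
opening: 0.999
grasp_force: 0.0
```

Emit:
carry_out --deltas '[[[0.02,0.12,0,0,0,0,-1],[0.04,0.25,0,0,0,0,-1],[0.06,0.37,0,0,0,0,-1],[0.08,0.5,0,0,0,0,-1],[0.1,0.62,0,0,0,0,-1],[0.12,0.75,0,0,0,0,-1],[0.14,0.87,0,0,0,0,-1],[0.15,0.99,0,0,0,0,-1],[0.15,0.99,0,0,0,0,-1],[0.15,0.99,0,0,0,0,-1]]]'

```text
time_s: 59.53
position: [0.5517, 0.0504, 0.2406]
tcp_rot: [[-0.98, 0.199, 0.001], [0.199, 0.98, -0.001], [-0.001, -0.001, -1.0]]
force: [-0.7, 0.5, 0.2]
opening: 1.001
grasp_force: 0.0
```

Emit:
carry_out --deltas '[[[0.02,0.12,0,0,0,0,-1],[0.04,0.25,0,0,0,0,-1],[0.06,0.37,0,0,0,0,-1],[0.08,0.5,0,0,0,0,-1],[0.1,0.62,0,0,0,0,-1],[0.12,0.75,0,0,0,0,-1],[0.14,0.87,0,0,0,0,-1],[0.15,0.99,0,0,0,0,-1],[0.15,0.99,0,0,0,0,-1],[0.15,0.99,0,0,0,0,-1]]]'

```text
time_s: 60.37
position: [0.5592, 0.2002, 0.2404]
tcp_rot: [[-0.98, 0.199, 0.0], [0.199, 0.98, -0.001], [-0.001, -0.001, -1.0]]
force: [0.2, -0.8, -0.5]
opening: 1.002
grasp_force: 0.0
```

Run:
```python
from h import *
T=pose();print(T[:3,3]);w=capture('wrist');np.save('pics/k1T.npy',T);np.save('pics/k1.npy',w)
cv2.imwrite('pics/k1.png',cv2.resize(w[:225,150:],(724,450))[:,:,::-1])
```

```text
[0.5592 0.2002 0.2404]
```

View pics/k1.png

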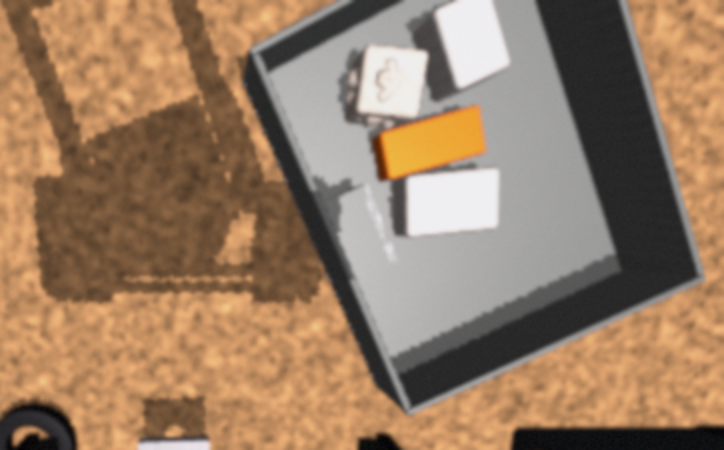

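The duct lies along the bin's left wall (streak from (370,185) to (395,260), about 50 mm long), so all five pieces are in. Back to the pins, right pin first.

Emit:
carry_out --deltas '[[[-0.01,-0.12,0,0,0,0,-1],[-0.02,-0.25,0,0,0,0,-1],[-0.03,-0.37,0,0,0,0,-1],[-0.04,-0.5,0,0,0,0,-1],[-0.05,-0.62,0,0,0,0,-1],[-0.06,-0.75,0,0,0,0,-1],[-0.075,-0.895,0,0,0,0,-1],[-0.075,-0.895,0,0,0,0,-1],[-0.075,-0.895,0,0,0,0,-1],[-0.075,-0.895,0,0,0,0,-1]]]'

```text
time_s: 61.25
position: [0.5428, 0.0667, 0.2406]
tcp_rot: [[-0.98, 0.201, 0.0], [0.201, 0.98, 0.0], [-0.0, 0.0, -1.0]]
force: [0.4, 0.3, 0.9]
opening: 1.0
grasp_force: 0.0
```

Emit:
carry_out --deltas '[[[-0.01,-0.12,0,0,0,0,-1],[-0.02,-0.25,0,0,0,0,-1],[-0.03,-0.37,0,0,0,0,-1],[-0.04,-0.5,0,0,0,0,-1],[-0.05,-0.62,0,0,0,0,-1],[-0.06,-0.75,0,0,0,0,-1],[-0.075,-0.895,0,0,0,0,-1],[-0.075,-0.895,0,0,0,0,-1],[-0.075,-0.895,0,0,0,0,-1],[-0.075,-0.895,0,0,0,0,-1]]]'

```text
time_s: 62.08
position: [0.5271, -0.0654, 0.2405]
tcp_rot: [[-0.98, 0.199, -0.0], [0.199, 0.98, 0.001], [0.0, 0.001, -1.0]]
force: [-0.1, -1.1, 0.6]
opening: 1.001
grasp_force: 0.0
```

Emit:
carry_out --deltas '[[[-0.01,-0.12,0,0,0,0,-1],[-0.02,-0.25,0,0,0,0,-1],[-0.03,-0.37,0,0,0,0,-1],[-0.04,-0.5,0,0,0,0,-1],[-0.05,-0.62,0,0,0,0,-1],[-0.06,-0.75,0,0,0,0,-1],[-0.075,-0.895,0,0,0,0,-1],[-0.075,-0.895,0,0,0,0,-1],[-0.075,-0.895,0,0,0,0,-1],[-0.075,-0.895,0,0,0,0,-1]]]'

```text
time_s: 62.92
position: [0.5114, -0.1986, 0.2404]
tcp_rot: [[-0.98, 0.198, -0.0], [0.198, 0.98, 0.001], [0.001, 0.001, -1.0]]
force: [0.6, 1.1, -0.1]
opening: 0.998
grasp_force: 0.0
```

Emit:
carry_out --deltas '[[[-0.01,-0.12,0,0,0,0,-1],[-0.02,-0.25,0,0,0,0,-1],[-0.03,-0.37,0,0,0,0,-1],[-0.04,-0.5,0,0,0,0,-1],[-0.05,-0.62,0,0,0,0,-1],[-0.06,-0.75,0,0,0,0,-1],[-0.075,-0.895,0,0,0,0,-1],[-0.075,-0.895,0,0,0,0,-1],[-0.075,-0.895,0,0,0,0,-1],[-0.075,-0.895,0,0,0,0,-1]]]'

```text
time_s: 63.75
position: [0.4957, -0.332, 0.2403]
tcp_rot: [[-0.98, 0.198, -0.001], [0.198, 0.98, 0.002], [0.001, 0.002, -1.0]]
force: [0.3, -0.0, 0.1]
opening: 1.0
grasp_force: 0.0
```

```bash
cat >> h.py <<'E'
def red(n,T,z=.15):
    w=capture(n);C=cam(n,T);h=cv2.cvtColor(w,cv2.COLOR_RGB2HSV)
    m=((h[...,0]<6)|(h[...,0]>174))&(h[...,1]>150)&(h[...,2]>70)
    k,lab,st,cen=cv2.connectedComponentsWithStats(m.astype(np.uint8))
    for i in range(1,k):
        if st[i,4]>100: print(n,st[i],cen[i].round(1),plane(C,cen[i],z)[:2])
    return w,C,m
E
python3 - <<'E'
from h import *
T=pose();print(T[:3]);w,C,m=red('wrist',T);np.save('pics/p1.npy',w);red('side',T)
D=cam('side')
print(to((.496,-.335,.121)))
E
```

```text
[[-0.9802  0.1982 -0.0007  0.4957]
 [ 0.1982  0.9802  0.0017 -0.332 ]
 [ 0.001   0.0015 -1.      0.2403]]
wrist [ 303    0   23   89 1764] [313.9  43.8] [ 0.3861 -0.2617]
wrist [ 229  176   46   30 1075] [251.2 191.3] [ 0.4937 -0.3341]
wrist [ 103  178   61   30 1314] [133.5 192.8] [ 0.4743 -0.4367]
side [329 229  16  22 210] [336.8 239.7] [ 0.4807 -0.3463]
side [357 258  19  25 236] [366.6 269.8] [ 0.4618 -0.4521]
side [252 260  33  24 295] [268.4 271.1] [ 0.2888 -0.3046]
(array([-0.006, -0.02 ,  0.796]), 'az', 0.0)
```

Emit:
carry_out --deltas '[[[0,-0.02,0.1,0,0,0,-1],[0,-0.02,0.2,0,0,0,-1],[0,-0.02,0.3,0,0,0,-1],[0,-0.02,0.4,0,0,0,-1],[0,-0.02,0.5,0,0,0,-1],[0,-0.02,0.6,0,0,0,-1],[0,-0.02,0.7,0,0,0,-1],[0,-0.02,0.79,0,0,0,-1],[0,-0.02,0.79,0,0,0,-1],[0,-0.02,0.79,0,0,0,-1]]]'

```text
time_s: 64.68
position: [0.4949, -0.3355, 0.1217]
tcp_rot: [[-0.98, 0.198, -0.001], [0.198, 0.98, 0.002], [0.002, 0.001, -1.0]]
force: [0.8, -0.3, 0.6]
opening: 0.998
grasp_force: 0.0
```

Emit:
carry_out --deltas '[[[0,0,0,0,0,0,1],[0,0,0,0,0,0,1],[0,0,0,0,0,0,1],[0,0,0,0,0,0,1],[0,0,0,0,0,0,1],[0,0,0,0,0,0,1],[0,0,0,0,0,0,1],[0,0,0,0,0,0,1],[0,0,0,0,0,0,1],[0,0,0,0,0,0,1]]]'

```text
time_s: 65.52
position: [0.495, -0.3366, 0.1221]
tcp_rot: [[-0.98, 0.199, -0.0], [0.199, 0.98, 0.0], [0.0, 0.0, -1.0]]
force: [0.1, 1.0, 0.7]
opening: 0.454
grasp_force: 29.9
```

Emit:
carry_out --deltas '[[[0,0,0,0,0,0,1],[0,0,0,0,0,0,1],[0,0,0,0,0,0,1],[0,0,-0.03,0,0,0,1],[0,0,-0.06,0,0,0,1],[0,0,-0.09,0,0,0,1],[0,0,-0.1,0,0,0,1],[0,0,-0.11,0,0,0,1],[0,0,-0.11,0,0,0,1],[0,0,-0.11,0,0,0,1]]]'

```text
time_s: 66.35
position: [0.495, -0.3369, 0.1386]
tcp_rot: [[-0.98, 0.199, 0.0], [0.199, 0.98, -0.0], [-0.0, -0.0, -1.0]]
force: [-0.4, -0.3, -0.3]
opening: 0.46
grasp_force: 29.9
```

Run:
```python
from h import *
T=pose();print(T[:3]);w,C,m=red('wrist',T);np.save('pics/p2.npy',w);red('side',T)
```

```text
[[-0.9799  0.1993  0.0001  0.495 ]
 [ 0.1993  0.9799 -0.0002 -0.3369]
 [-0.0001 -0.0001 -1.      0.1386]]
wrist [ 329    0   30   78 2199] [343.3  37.6] [ 0.4037 -0.2759]
wrist [ 63 207  64  17 489] [ 89.8 212. ] [ 0.4618 -0.4211]
wrist [215 213  38  26 865] [235.1 226.1] [ 0.4854 -0.3458]
wrist [266 213  28  26 585] [277.2 226.3] [ 0.4902 -0.3233]
wrist [ 20 220  30  19 358] [ 35.8 231.6] [ 0.4667 -0.4541]
wrist [212 266  85  13 673] [253.3 269.9] [ 0.5135 -0.3413]
side [357 259  19  23 233] [366.6 269.9] [ 0.4617 -0.4523]
side [252 260  33  24 296] [268.3 271.1] [ 0.2886 -0.3046]
```

Emit:
carry_out --deltas '[[[0.05,0,0,0,0,0,1],[0.1,0,0,0,0,0,1],[0.15,0,0,0,0,0,1],[0.2,0,0,0,0,0,1],[0.25,0,0,0,0,0,1],[0.3,0,0,0,0,0,1],[0.36,0,0,0,0,0,1],[0.42,0,0,0,0,0,1],[0.42,0,0,0,0,0,1],[0.42,0,0,0,0,0,1]]]'

```text
time_s: 67.28
position: [0.4328, -0.3242, 0.1387]
tcp_rot: [[-0.98, 0.2, 0.0], [0.2, 0.98, 0.0], [-0.0, 0.0, -1.0]]
force: [0.8, 0.4, 0.2]
opening: 0.461
grasp_force: 29.9
```

Run:
```python
from h import *
T=pose();print(T[:3]);w,C,m=red('wrist',T);np.save('pics/p3.npy',w);s=telemetry.read_state();print(s['force'],s['opening'])
im=capture('scene');sd=capture('side')
pw=w[180:300,180:330]
a=cv2.resize(pw,(450,360));
u=[proj(cam(n),T[:3,3]).astype(int) for n in('scene','side')]
b=[cv2.resize(i[max(q[1]-45,0):q[1]+45,max(q[0]-40,0):q[0]+40],(320,360)) for i,q in zip((im,sd),u)]
cv2.imwrite('pics/p3.png',cv2.resize(np.hstack([a]+b)[:,:,::-1],(800,264)))
print(u)
```

```text
[[-0.9798  0.2001  0.0001  0.4328]
 [ 0.2001  0.9798  0.     -0.3242]
 [-0.0001  0.0001 -1.      0.1387]]
wrist [ 324   31   29  117 3037] [337.9  89.8] [ 0.3642 -0.2688]
wrist [ 215  213   80   26 1809] [253.4 226. ] [ 0.4252 -0.3233]
wrist [212 266  85  13 656] [253.3 269.9] [ 0.4512 -0.3287]
[-0.1644  0.1468 -1.1774] 0.4620203453763017
[array([112, 191]), array([316, 247])]
```

View pics/p3.png

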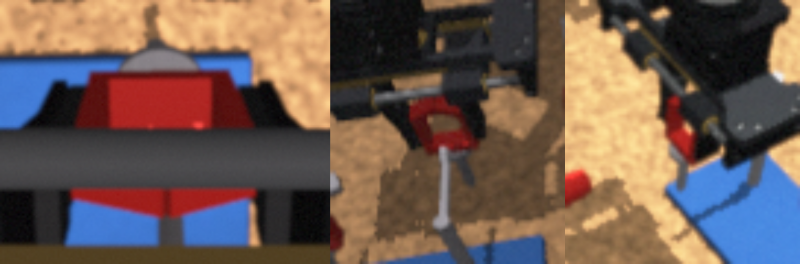

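The pin is off its peg, upright between the pads; the collar's front edge is at wrist row ≈200.5 and the handle's lower front edge at ≈212.7.

Run:
```python
from h import *
I=np.eye(4);C=cam('wrist',I)
for n,v,z,r in [('handle',212.7,.0217-.008,.008),('collar',200.5,.0217-.006,.014),('collar bottom',200.5,.0217,.014)]:
    p=plane(C,(253.4,v),z);print(n,'pin offset tool x',p[0]-r,'y',p[1])
w=np.load('pics/p3.npy'); print(cv2.cvtColor(w,cv2.COLOR_RGB2GRAY)[192:220,253]); print(w[192:220:1,253])
```

```text
handle pin offset tool x -0.0010579414345263036 y -0.0006417976141801905
collar pin offset tool x 0.00036098169175427346 y -0.000639902763807986
collar bottom pin offset tool x -0.0013579891231788547 y -0.000638024727380477
[210 200 190 180 172 146 109  80  69  74  96 124 133 135 136 134 135 133
 129 108  75  45  42  56  71  79  80  81]
[[249 204 140]
 [243 191 131]
 [235 180 123]
 [228 168 116]
 [218 160 109]
 [184 136  97]
 [132 102  82]
 [ 89  77  72]
 [ 72  67  69]
 [ 76  73  76]
 [ 99  94  98]
 [126 122 125]
 [137 131 135]
 [139 133 138]
 [140 133 138]
 [137 132 136]
 [139 132 137]
 [137 131 135]
 [135 126 130]
 [122 102 106]
 [102  64  64]
 [ 90  26  26]
 [ 98  19  17]
 [128  25  24]
 [162  33  30]
 [176  38  35]
 [178  39  36]
 [178  40  36]]
```

Emit:
carry_out --deltas '[[[0,0,-0.1,0,0,0,1],[0,0,-0.2,0,0,0,1],[0,0,-0.3,0,0,0,1],[0,0,-0.4,0,0,0,1],[0,0,-0.5,0,0,0,1],[0,0,-0.6,0,0,0,1],[0,0,-0.7,0,0,0,1],[0,0,-0.8,0,0,0,1],[0,0,-0.8,0,0,0,1],[0,0,-0.8,0,0,0,1]]]'

```text
time_s: 68.27
position: [0.4339, -0.3246, 0.259]
tcp_rot: [[-0.98, 0.199, 0.002], [0.199, 0.98, -0.002], [-0.002, -0.001, -1.0]]
force: [0.3, 0.8, -0.0]
opening: 0.461
grasp_force: 29.9
```

Emit:
carry_out --deltas '[[[-0.04,0.12,0,0,0,0,1],[-0.08,0.24,0,0,0,0,1],[-0.12,0.36,0,0,0,0,1],[-0.16,0.48,0,0,0,0,1],[-0.2,0.6,0,0,0,0,1],[-0.24,0.72,0,0,0,0,1],[-0.3,0.85,0,0,0,0,1],[-0.36,1.0,0,0,0,0,1],[-0.36,1.0,0,0,0,0,1],[-0.36,1.0,0,0,0,0,1]]]'

```text
time_s: 69.1
position: [0.5159, -0.1868, 0.2571]
tcp_rot: [[-0.98, 0.197, -0.002], [0.197, 0.98, 0.001], [0.003, 0.001, -1.0]]
force: [-0.2, 0.5, -0.3]
opening: 0.46
grasp_force: 29.9
```

Emit:
carry_out --deltas '[[[-0.04,0.12,0,0,0,0,1],[-0.08,0.24,0,0,0,0,1],[-0.12,0.36,0,0,0,0,1],[-0.16,0.48,0,0,0,0,1],[-0.2,0.6,0,0,0,0,1],[-0.24,0.72,0,0,0,0,1],[-0.3,0.85,0,0,0,0,1],[-0.36,1.0,0,0,0,0,1],[-0.36,1.0,0,0,0,0,1],[-0.36,1.0,0,0,0,0,1]]]'

```text
time_s: 69.93
position: [0.5986, -0.0519, 0.2575]
tcp_rot: [[-0.98, 0.198, -0.002], [0.198, 0.98, -0.0], [0.002, -0.001, -1.0]]
force: [-0.3, -0.1, -0.4]
opening: 0.463
grasp_force: 29.9
```

Run:
```python
from h import *
T=pose();print(T[:3],to((.5985,-.0528,.145)),telemetry.read_state()['force'])
```

```text
[[-0.9802  0.1981 -0.0018  0.5986]
 [ 0.1981  0.9802 -0.0003 -0.0519]
 [ 0.0017 -0.0007 -1.      0.2575]] (array([-0.002, -0.005,  0.75 ]), 'az', 0.0) [-0.2931 -0.1024 -0.4216]
```

Emit:
carry_out --deltas '[[[0,0,0.1,0,0,0,1],[0,0,0.2,0,0,0,1],[0,0,0.3,0,0,0,1],[0,0,0.4,0,0,0,1],[0,0,0.5,0,0,0,1],[0,0,0.6,0,0,0,1],[0,0,0.7,0,0,0,1],[0,0,0.74,0,0,0,1],[0,0,0.74,0,0,0,1],[0,0,0.74,0,0,0,1]]]'

```text
time_s: 70.77
position: [0.5985, -0.0528, 0.1474]
tcp_rot: [[-0.98, 0.2, -0.001], [0.2, 0.98, -0.0], [0.001, -0.0, -1.0]]
force: [-0.1, 0.2, -1.0]
opening: 0.458
grasp_force: 29.7
```

Run:
```python
from h import *
T=pose();print(T[:3],to((.5985,-.0528,.0817)),telemetry.read_state()['force'])
w=capture('wrist');im=capture('scene');sd=capture('side')
u=[proj(cam(n),(.598,-.053,.075)).astype(int) for n in('scene','side')];print(u)
b=[cv2.resize(i[q[1]-45:q[1]+45,q[0]-40:q[0]+40],(400,450),interpolation=cv2.INTER_CUBIC) for i,q in zip((im,sd),u)]
cv2.imwrite('pics/q1.png',np.hstack(b)[:,:,::-1]);np.save('pics/q1.npy',w)
```

```text
[[-0.9797  0.2004 -0.0008  0.5985]
 [ 0.2004  0.9797 -0.0001 -0.0528]
 [ 0.0008 -0.0002 -1.      0.1474]] (array([-0.   , -0.   ,  0.438]), 'az', 0.0) [-0.0708  0.1568 -1.0168]
[array([247, 223]), array([285, 182])]
```

View pics/q1.png

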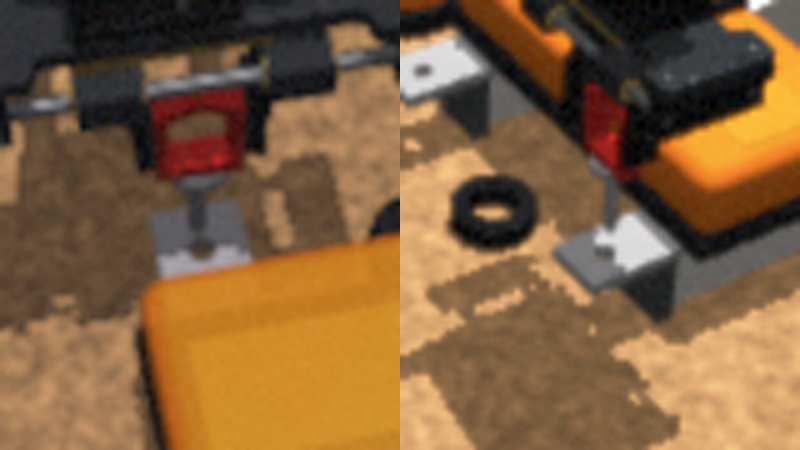

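Scene crop: shaft at x≈200 over the hole at (202,250). Side crop: shaft end (611,232) over the hole (605,250). They're aligned, so I'm inserting.

Emit:
carry_out --deltas '[[[0,0,0.03,0,0,0,1],[0,0,0.06,0,0,0,1],[0,0,0.09,0,0,0,1],[0,0,0.12,0,0,0,1],[0,0,0.14,0,0,0,1],[0,0,0.16,0,0,0,1],[0,0,0.18,0,0,0,1],[0,0,0.2,0,0,0,1],[0,0,0.2,0,0,0,1],[0,0,0.2,0,0,0,1]]]'

```text
time_s: 71.75
position: [0.5988, -0.0518, 0.1173]
tcp_rot: [[-0.98, 0.199, -0.0], [0.199, 0.98, 0.0], [0.0, 0.0, -1.0]]
force: [0.0, 0.7, -0.6]
opening: 0.457
grasp_force: 29.7
```

Emit:
carry_out --deltas '[[[0,0,0.03,0,0,0,1],[0,0,0.06,0,0,0,1],[0,0,0.09,0,0,0,1],[0,0,0.12,0,0,0,1],[0,0,0.15,0,0,0,1],[0,0,0.18,0,0,0,1],[0,0,0.21,0,0,0,1],[0,0,0.225,0,0,0,1],[0,0,0.23,0,0,0,1],[0,0,0.23,0,0,0,1]]]'

```text
time_s: 72.58
position: [0.5988, -0.0518, 0.0828]
tcp_rot: [[-0.98, 0.199, -0.0], [0.199, 0.98, 0.0], [0.0, 0.0, -1.0]]
force: [-0.2, -0.5, -1.0]
opening: 0.463
grasp_force: 29.7
```

Emit:
carry_out --deltas '[[[0,0,0.005,0,0,0,1],[0,0,0.01,0,0,0,1],[0,0,0.015,0,0,0,1],[0,0,0.02,0,0,0,1],[0,0,0.02,0,0,0,1],[0,0,0.02,0,0,0,1],[0,0,0.02,0,0,0,1],[0,0,0.02,0,0,0,1],[0,0,0.02,0,0,0,1],[0,0,0.02,0,0,0,1]]]'

```text
time_s: 73.42
position: [0.5993, -0.052, 0.0809]
tcp_rot: [[-0.98, 0.199, 0.001], [0.199, 0.98, -0.0], [-0.001, -0.0, -1.0]]
force: [-1.1, -0.2, 6.2]
opening: 0.46
grasp_force: 30.1
```

Emit:
carry_out --deltas '[[[0,0,0,0,0,0,-0.5],[0,0,0,0,0,0,-0.5],[0,0,0,0,0,0,-0.5],[0,0,0,0,0,0,-0.5],[0,0,0,0,0,0,-0.5],[0,0,0,0,0,0,-0.5],[0,0,0,0,0,0,-0.5],[0,0,0,0,0,0,-0.5],[0,0,0,0,0,0,-0.5],[0,0,0,0,0,0,-0.5]]]'

```text
time_s: 74.25
position: [0.5989, -0.0518, 0.08]
tcp_rot: [[-0.98, 0.199, 0.0], [0.199, 0.98, -0.0], [-0.0, -0.0, -1.0]]
force: [-0.1, 0.1, -0.2]
opening: 0.747
grasp_force: 0.0
```

Emit:
carry_out --deltas '[[[0,0,-0.1,0,0,0,-0.5],[0,0,-0.2,0,0,0,-0.5],[0,0,-0.3,0,0,0,-0.5],[0,0,-0.4,0,0,0,-0.5],[0,0,-0.5,0,0,0,-0.5],[0,0,-0.6,0,0,0,-0.5],[0,0,-0.7,0,0,0,-0.5],[0,0,-0.8,0,0,0,-0.5],[0,0,-0.9,0,0,0,-0.5],[0,0,-1.0,0,0,0,-0.5]]]'

```text
time_s: 75.08
position: [0.5986, -0.0518, 0.2308]
tcp_rot: [[-0.98, 0.199, -0.0], [0.199, 0.98, 0.0], [0.0, 0.0, -1.0]]
force: [-0.2, 0.3, -0.8]
opening: 0.748
grasp_force: 0.0
```

Run:
```python
from h import *
T=pose();print(T[:3,3]);z=.06+.03
w,C,m=red('wrist',T,.11);red('scene',T,z);red('side',T,z)
print(to((.4755,-.4413,.2403)))
```

```text
[ 0.5986 -0.0518  0.2308]
wrist [  48    0   33   48 1129] [64.6 22.9] [ 0.4237 -0.1845]
wrist [231 172  44  24 942] [252.5 183.6] [ 0.5967 -0.0529]
scene [152 174  12  32 267] [157.3 190.2] [ 0.4292 -0.228 ]
scene [238 211  19  18 237] [247.  219.3] [ 0.5957 -0.0519]
scene [ 49 214  27  18 283] [ 62.7 222.1] [ 0.4379 -0.4546]
side [281 169  12  20 169] [286.2 178.2] [ 0.6021 -0.0505]
side [357 258  19  25 246] [366.4 269.7] [ 0.5071 -0.4309]
side [252 260  33  24 300] [268.3 271. ] [ 0.3208 -0.2724]
(array([ 0.293, -2.708, -0.061]), 'az', 0.0)
```

Emit:
carry_out --deltas '[[[0.01,-0.12,-0.02,0,0,0,-1],[0.02,-0.25,-0.05,0,0,0,-1],[0.03,-0.37,-0.06,0,0,0,-1],[0.04,-0.5,-0.06,0,0,0,-1],[0.06,-0.62,-0.06,0,0,0,-1],[0.08,-0.75,-0.06,0,0,0,-1],[0.1,-0.9,-0.06,0,0,0,-1],[0.1,-0.9,-0.06,0,0,0,-1],[0.1,-0.9,-0.06,0,0,0,-1],[0.1,-0.9,-0.06,0,0,0,-1]]]'

```text
time_s: 76.07
position: [0.5568, -0.1805, 0.238]
tcp_rot: [[-0.98, 0.2, -0.002], [0.2, 0.98, 0.002], [0.002, 0.001, -1.0]]
force: [0.5, -0.5, -0.2]
opening: 1.002
grasp_force: 0.0
```

Emit:
carry_out --deltas '[[[0.01,-0.12,0,0,0,0,-1],[0.02,-0.25,0,0,0,0,-1],[0.03,-0.37,0,0,0,0,-1],[0.04,-0.5,0,0,0,0,-1],[0.06,-0.62,0,0,0,0,-1],[0.08,-0.75,0,0,0,0,-1],[0.1,-0.9,0,0,0,0,-1],[0.1,-0.9,0,0,0,0,-1],[0.1,-0.9,0,0,0,0,-1],[0.1,-0.9,0,0,0,0,-1]]]'

```text
time_s: 76.9
position: [0.5159, -0.3089, 0.2386]
tcp_rot: [[-0.98, 0.198, -0.0], [0.198, 0.98, 0.001], [0.001, 0.001, -1.0]]
force: [0.2, 0.4, -0.7]
opening: 0.998
grasp_force: 0.0
```

Emit:
carry_out --deltas '[[[0.01,-0.12,0,0,0,0,-1],[0.02,-0.25,0,0,0,0,-1],[0.03,-0.37,0,0,0,0,-1],[0.04,-0.5,0,0,0,0,-1],[0.06,-0.62,0,0,0,0,-1],[0.08,-0.75,0,0,0,0,-1],[0.1,-0.9,0,0,0,0,-1],[0.1,-0.9,0,0,0,0,-1],[0.1,-0.9,0,0,0,0,-1],[0.1,-0.9,0,0,0,0,-1]]]'

```text
time_s: 77.73
position: [0.4747, -0.4379, 0.2388]
tcp_rot: [[-0.98, 0.198, -0.0], [0.198, 0.98, 0.002], [0.001, 0.002, -1.0]]
force: [-0.3, -0.2, -1.1]
opening: 0.997
grasp_force: 0.0
```

Run:
```python
from h import *
T=pose();print(T[:3]);red('wrist',T,.15);print(to((.4755,-.4413,.121)))
```

```text
[[-0.9802  0.1981 -0.0002  0.4747]
 [ 0.1981  0.9802  0.0017 -0.4379]
 [ 0.0006  0.0016 -1.      0.2388]]
wrist [ 392    0   24   88 1912] [403.8  43.4] [ 0.3789 -0.2987]
wrist [ 226  178   46   30 1059] [248.9 193.5] [ 0.4739 -0.4423]
(array([-0.01 , -0.023,  0.786]), 'az', 0.0)
```

Emit:
carry_out --deltas '[[[-0.015,-0.02,0.1,0,0,0,-1],[-0.015,-0.02,0.2,0,0,0,-1],[-0.015,-0.02,0.3,0,0,0,-1],[-0.015,-0.02,0.4,0,0,0,-1],[-0.015,-0.02,0.5,0,0,0,-1],[-0.015,-0.02,0.6,0,0,0,-1],[-0.015,-0.02,0.7,0,0,0,-1],[-0.015,-0.02,0.78,0,0,0,-1],[-0.015,-0.02,0.78,0,0,0,-1],[-0.015,-0.02,0.78,0,0,0,-1]]]'

```text
time_s: 78.62
position: [0.4759, -0.442, 0.1215]
tcp_rot: [[-0.98, 0.198, -0.001], [0.198, 0.98, 0.001], [0.001, 0.001, -1.0]]
force: [0.5, 0.1, 0.6]
opening: 1.002
grasp_force: 0.0
```

Emit:
carry_out --deltas '[[[0,0,0,0,0,0,1],[0,0,0,0,0,0,1],[0,0,0,0,0,0,1],[0,0,0,0,0,0,1],[0,0,0,0,0,0,1],[0,0,0,0,0,0,1],[0,0,0,0,0,0,1],[0,0,0,0,0,0,1],[0,0,0,0,0,0,1],[0,0,0,0,0,0,1]]]'

```text
time_s: 79.45
position: [0.4757, -0.443, 0.1221]
tcp_rot: [[-0.98, 0.199, -0.0], [0.199, 0.98, 0.0], [0.0, 0.0, -1.0]]
force: [-0.6, 0.6, 0.7]
opening: 0.455
grasp_force: 29.9
```

Emit:
carry_out --deltas '[[[0,0,0,0,0,0,1],[0,0,0,0,0,0,1],[0,0,0,0,0,0,1],[0,0,-0.03,0,0,0,1],[0,0,-0.06,0,0,0,1],[0,0,-0.09,0,0,0,1],[0,0,-0.1,0,0,0,1],[0,0,-0.11,0,0,0,1],[0,0,-0.11,0,0,0,1],[0,0,-0.11,0,0,0,1]]]'

```text
time_s: 80.28
position: [0.4757, -0.4431, 0.1387]
tcp_rot: [[-0.98, 0.199, 0.0], [0.199, 0.98, -0.0], [-0.0, -0.0, -1.0]]
force: [0.1, -0.6, -1.1]
opening: 0.456
grasp_force: 29.9
```

Emit:
carry_out --deltas '[[[0.05,0,0,0,0,0,1],[0.1,0,0,0,0,0,1],[0.15,0,0,0,0,0,1],[0.2,0,0,0,0,0,1],[0.25,0,0,0,0,0,1],[0.3,0,0,0,0,0,1],[0.36,0,0,0,0,0,1],[0.42,0,0,0,0,0,1],[0.42,0,0,0,0,0,1],[0.42,0,0,0,0,0,1]]]'

```text
time_s: 81.12
position: [0.4134, -0.4306, 0.1387]
tcp_rot: [[-0.98, 0.2, 0.0], [0.2, 0.98, 0.0], [-0.0, 0.0, -1.0]]
force: [-0.1, -0.1, -0.3]
opening: 0.458
grasp_force: 29.9
```

Emit:
carry_out --deltas '[[[0,0,-0.1,0,0,0,1],[0,0,-0.2,0,0,0,1],[0,0,-0.3,0,0,0,1],[0,0,-0.4,0,0,0,1],[0,0,-0.5,0,0,0,1],[0,0,-0.6,0,0,0,1],[0,0,-0.7,0,0,0,1],[0,0,-0.8,0,0,0,1],[0,0,-0.8,0,0,0,1],[0,0,-0.8,0,0,0,1]]]'

```text
time_s: 81.95
position: [0.4146, -0.431, 0.2592]
tcp_rot: [[-0.98, 0.199, 0.002], [0.199, 0.98, -0.002], [-0.002, -0.002, -1.0]]
force: [-0.3, 0.8, -0.7]
opening: 0.458
grasp_force: 29.9
```

Run:
```python
from h import *
T=pose();print(T[:3]);w,C,m=red('wrist',T,.15)
g=cv2.cvtColor(w,cv2.COLOR_RGB2GRAY);print(g[192:220,253])
print(to((.637,.1635,.2575)),telemetry.read_state()['opening'])
```

```text
[[-0.98    0.199   0.0015  0.4146]
 [ 0.199   0.98   -0.002  -0.431 ]
 [-0.0019 -0.0017 -1.      0.2592]]
wrist [ 385   56   21   80 1540] [395.3  95.8] [ 0.3577 -0.2927]
wrist [ 215  212   79   27 1821] [253.  225.2] [ 0.4514 -0.4398]
wrist [212 266  84  11 572] [253.3 269.4] [ 0.4987 -0.4491]
[103  97  95  87  69  58  55  56  67  89 108 115 114 115 114 113 114 106
  84  54  34  40  49  63  66  67  65  68]
(array([-0.668,  4.176,  0.005]), 'az', 0.0) 0.4529909685062472
```

Emit:
carry_out --deltas '[[[-0.02,0.12,0,0,0,0,1],[-0.04,0.24,0,0,0,0,1],[-0.06,0.36,0,0,0,0,1],[-0.08,0.48,0,0,0,0,1],[-0.1,0.6,0,0,0,0,1],[-0.12,0.72,0,0,0,0,1],[-0.134,0.836,0,0,0,0,1],[-0.134,0.836,0,0,0,0,1],[-0.134,0.836,0,0,0,0,1],[-0.134,0.836,0,0,0,0,1]]]'

```text
time_s: 82.83
position: [0.4584, -0.312, 0.2578]
tcp_rot: [[-0.98, 0.199, -0.001], [0.199, 0.98, 0.0], [0.001, 0.0, -1.0]]
force: [0.2, -0.4, -0.7]
opening: 0.458
grasp_force: 29.9
```

Emit:
carry_out --deltas '[[[-0.02,0.12,0,0,0,0,1],[-0.04,0.24,0,0,0,0,1],[-0.06,0.36,0,0,0,0,1],[-0.08,0.48,0,0,0,0,1],[-0.1,0.6,0,0,0,0,1],[-0.12,0.72,0,0,0,0,1],[-0.134,0.836,0,0,0,0,1],[-0.134,0.836,0,0,0,0,1],[-0.134,0.836,0,0,0,0,1],[-0.134,0.836,0,0,0,0,1]]]'

```text
time_s: 83.67
position: [0.5033, -0.194, 0.2584]
tcp_rot: [[-0.98, 0.2, -0.0], [0.2, 0.98, -0.001], [0.0, -0.001, -1.0]]
force: [-0.8, 0.6, -0.1]
opening: 0.46
grasp_force: 29.9
```

Emit:
carry_out --deltas '[[[-0.02,0.12,0,0,0,0,1],[-0.04,0.24,0,0,0,0,1],[-0.06,0.36,0,0,0,0,1],[-0.08,0.48,0,0,0,0,1],[-0.1,0.6,0,0,0,0,1],[-0.12,0.72,0,0,0,0,1],[-0.134,0.836,0,0,0,0,1],[-0.134,0.836,0,0,0,0,1],[-0.134,0.836,0,0,0,0,1],[-0.134,0.836,0,0,0,0,1]]]'

```text
time_s: 84.5
position: [0.5479, -0.0753, 0.2584]
tcp_rot: [[-0.98, 0.2, -0.0], [0.2, 0.98, -0.001], [0.0, -0.001, -1.0]]
force: [-0.1, -0.7, -1.5]
opening: 0.463
grasp_force: 29.9
```

Emit:
carry_out --deltas '[[[-0.02,0.12,0,0,0,0,1],[-0.04,0.24,0,0,0,0,1],[-0.06,0.36,0,0,0,0,1],[-0.08,0.48,0,0,0,0,1],[-0.1,0.6,0,0,0,0,1],[-0.12,0.72,0,0,0,0,1],[-0.134,0.836,0,0,0,0,1],[-0.134,0.836,0,0,0,0,1],[-0.134,0.836,0,0,0,0,1],[-0.134,0.836,0,0,0,0,1]]]'

```text
time_s: 85.33
position: [0.5925, 0.0435, 0.2584]
tcp_rot: [[-0.98, 0.2, -0.001], [0.2, 0.98, -0.001], [0.0, -0.001, -1.0]]
force: [0.2, -0.4, -0.6]
opening: 0.46
grasp_force: 29.9
```

Emit:
carry_out --deltas '[[[-0.02,0.12,0,0,0,0,1],[-0.04,0.24,0,0,0,0,1],[-0.06,0.36,0,0,0,0,1],[-0.08,0.48,0,0,0,0,1],[-0.1,0.6,0,0,0,0,1],[-0.12,0.72,0,0,0,0,1],[-0.134,0.836,0,0,0,0,1],[-0.134,0.836,0,0,0,0,1],[-0.134,0.836,0,0,0,0,1],[-0.134,0.836,0,0,0,0,1]]]'

```text
time_s: 86.17
position: [0.6371, 0.1622, 0.2583]
tcp_rot: [[-0.98, 0.2, -0.001], [0.2, 0.98, -0.001], [0.001, -0.001, -1.0]]
force: [-0.1, -0.6, -1.8]
opening: 0.453
grasp_force: 29.9
```

Emit:
carry_out --deltas '[[[0,0,0.1,0,0,0,1],[0,0,0.2,0,0,0,1],[0,0,0.3,0,0,0,1],[0,0,0.4,0,0,0,1],[0,0,0.5,0,0,0,1],[0,0,0.6,0,0,0,1],[0,0,0.7,0,0,0,1],[0,0,0.74,0,0,0,1],[0,0,0.74,0,0,0,1],[0,0,0.74,0,0,0,1]]]'

```text
time_s: 87.0
position: [0.6375, 0.1629, 0.1478]
tcp_rot: [[-0.98, 0.2, -0.0], [0.2, 0.98, -0.0], [0.0, -0.0, -1.0]]
force: [0.4, -0.3, -1.3]
opening: 0.457
grasp_force: 29.9
```

Run:
```python
from h import *
T=pose();print(T[:3],to((.637,.1638,.117)),telemetry.read_state()['force'])
im=capture('scene');sd=capture('side')
u=[proj(cam(n),(.637,.163,.075)).astype(int) for n in('scene','side')];print(u)
b=[cv2.resize(i[q[1]-45:q[1]+45,q[0]-40:q[0]+40],(400,450),interpolation=cv2.INTER_CUBIC) for i,q in zip((im,sd),u)]
cv2.imwrite('pics/q2.png',np.hstack(b)[:,:,::-1])
```

```text
[[-0.9797  0.2004 -0.0001  0.6375]
 [ 0.2004  0.9797 -0.0002  0.1629]
 [ 0.0001 -0.0002 -1.      0.1478]] (array([0.004, 0.005, 0.205]), 'az', 0.0) [ 0.3609 -0.3284 -1.259 ]
[array([334, 207]), array([249, 146])]
```

Emit:
carry_out --deltas '[[[0.004,0.006,0.03,0,0,0,1],[0.004,0.006,0.06,0,0,0,1],[0.004,0.006,0.09,0,0,0,1],[0.004,0.006,0.12,0,0,0,1],[0.004,0.006,0.14,0,0,0,1],[0.004,0.006,0.16,0,0,0,1],[0.004,0.006,0.18,0,0,0,1],[0.004,0.006,0.2,0,0,0,1],[0.004,0.006,0.2,0,0,0,1],[0.004,0.006,0.2,0,0,0,1]]]'

```text
time_s: 87.93
position: [0.6369, 0.1648, 0.1173]
tcp_rot: [[-0.98, 0.199, -0.0], [0.199, 0.98, -0.0], [0.0, -0.0, -1.0]]
force: [0.4, -1.0, -0.8]
opening: 0.453
grasp_force: 29.9
```

Emit:
carry_out --deltas '[[[0,0,0.03,0,0,0,1],[0,0,0.06,0,0,0,1],[0,0,0.09,0,0,0,1],[0,0,0.12,0,0,0,1],[0,0,0.15,0,0,0,1],[0,0,0.18,0,0,0,1],[0,0,0.21,0,0,0,1],[0,0,0.225,0,0,0,1],[0,0,0.24,0,0,0,1],[0,0,0.25,0,0,0,1]]]'

```text
time_s: 88.77
position: [0.6369, 0.1647, 0.0815]
tcp_rot: [[-0.98, 0.199, -0.001], [0.199, 0.98, -0.0], [0.0, -0.0, -1.0]]
force: [-4.3, -2.0, 14.6]
opening: 0.459
grasp_force: 29.9
```

Emit:
carry_out --deltas '[[[0,0,0,0,0,0,-0.5],[0,0,0,0,0,0,-0.5],[0,0,0,0,0,0,-0.5],[0,0,0,0,0,0,-0.5],[0,0,0,0,0,0,-0.5],[0,0,0,0,0,0,-0.5],[0,0,0,0,0,0,-0.5],[0,0,0,0,0,0,-0.5],[0,0,0,0,0,0,-0.5],[0,0,0,0,0,0,-0.5]]]'

```text
time_s: 89.6
position: [0.637, 0.1648, 0.08]
tcp_rot: [[-0.98, 0.199, -0.0], [0.199, 0.98, -0.0], [0.0, -0.0, -1.0]]
force: [-0.4, 0.4, -0.9]
opening: 0.752
grasp_force: 0.0
```

Emit:
carry_out --deltas '[[[0,0,-0.1,0,0,0,-0.5],[0,0,-0.2,0,0,0,-0.5],[0,0,-0.3,0,0,0,-0.5],[0,0,-0.4,0,0,0,-0.5],[0,0,-0.5,0,0,0,-0.5],[0,0,-0.6,0,0,0,-0.5],[0,0,-0.7,0,0,0,-0.5],[0,0,-0.8,0,0,0,-0.5],[0,0,-0.9,0,0,0,-0.5],[0,0,-1.0,0,0,0,-0.5]]]'

```text
time_s: 90.43
position: [0.6368, 0.1648, 0.2308]
tcp_rot: [[-0.98, 0.199, -0.0], [0.199, 0.98, -0.0], [0.0, -0.0, -1.0]]
force: [0.8, -0.9, -0.1]
opening: 0.752
grasp_force: 0.0
```

Run:
```python
from h import *
T=pose();print(T[:3,3]);z=.09
red('wrist',T,.11)
r={}
for n in('scene','side'):
    w,C,m=red(n,T,z)
    k,lab,st,cen=cv2.connectedComponentsWithStats(m.astype(np.uint8))
    for h_ in ((.599,-.052),(.637,.164)):
        i=min(range(1,k),key=lambda j:np.linalg.norm(plane(C,cen[j],z)[:2]-h_)+(st[j,4]<60)); r.setdefault(h_,[]).append(ray(C,cen[i]))
for q,v in r.items(): print(q,tri(*v))
```

```text
[0.6368 0.1648 0.2308]
wrist [232 171  43  24 921] [252.9 182.5] [0.6339 0.1643]
wrist [   9  177   68   26 1278] [ 41.8 188.6] [ 0.5981 -0.0425]
scene [152 174  12  32 266] [157.3 190.3] [ 0.4295 -0.228 ]
scene [328 194  19  19 228] [336.2 202.5] [0.633  0.1666]
scene [238 211  18  18 235] [247.  219.4] [ 0.5959 -0.0519]
side [244 135  11  17 129] [249.  142.3] [0.6385 0.1667]
side [281 169  12  20 171] [286.2 178.2] [ 0.6022 -0.0504]
side [252 260  33  24 299] [268.2 271.1] [ 0.3207 -0.2723]
(0.599, -0.052) (array([ 0.5987, -0.0532,  0.094 ]), np.float64(0.00040108536840063414))
(0.637, 0.164) (array([0.6355, 0.164 , 0.0935]), np.float64(0.0007686720434891186))
```

Run:
```python
from h import *
from rig import job
im=capture('scene');S=cam('scene')
w=white(im);k,lab,st,cen=cv2.connectedComponentsWithStats(w.astype(np.uint8))
ok=[(st[i,4],plane(S,cen[i],.034)[:2].round(3)) for i in range(1,k) if st[i,4]>40 and np.linalg.norm(plane(S,cen[i],.034)[:2]-[.493,.364])<.15]
a=blob(im,S,amber(im),.028,(.48,.36),.1);print(ok,a)
print(job.hand_in() if a else 'check')
```

```text
[(np.int32(78), array([0.511, 0.372]))] (array([467.4, 343.9]), array([23.7, 42.9]), np.float32(-71.2))
the job is handed in; nothing more can be done
None
```

I handed the job in at about 90 s of the 210 s allowed: all five pieces of scrap were put in the bin, and one pin stands in each flange hole, released. The pins' heights and spacing match fully seated pins, but the last check of the bin was only partial because the arm blocked the view; a look from above before the pins showed all five pieces inside, with the duct offcut the faintest.

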